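# Ready the vibrating table for a casting

### The arm

A 7-joint arm with a two-finger parallel gripper is mounted at the origin on the work surface. World frame = base frame: x ahead of the robot, y to its left, z up, the work surface at z = 0. Lengths are in m, angles in rad, forces in N, time in s.
With the tool pointing down it reaches from about 0.4 to 0.85 m from the base axis. Payload 4.4 kg.
Tool frame: the origin (TCP) lies at the very end of the fingers, on their centre line; the grasp point (between the pads) lies 19 mm behind it; z points along the fingers, y is the line along which they close (so a half turn about z gives the same grasp; the last joint's range is limited). The gripper opens to 94 mm and grips with 3 to 60 N. Pads are 16 mm wide; open, the fingers measure 119 mm over their backs; the gripper's body (75 mm by 177 mm) begins 78 mm behind the grasp point.
Start: joints at [-1.2, 0.628, 0.038, 1.517, -0.027, 0.996, -0.02], TCP at [0.275, 0.589, 0.205] pointing down, gripper open.
Joint ranges: [-3.06, 3.06], [-0.37, 2.12], [-1.25, 1.32], [0.18, 2.47], [-1.1, 4.24], [0.23, 1.98], [-2.94, 2.94]. Speed limits (rad/s): [2.57, 2.57, 3.14, 3.14, 3.14, 3.14, 3.14].

### API

Orientations are given as a 3x3 rotation matrix whose columns are the frame's x, y, z axes.
In Python, from cell import ctrl gives the robot as it stands.
- The arm moves only by the tool send_rows, never from a script. Its argument "rows" is text: rows parted by semicolons, each of 7 numbers parted by spaces: the finger opening in mm, from 0 to 94, then the shift along the tool's x, y, z in mm, then the turn, a rotation vector about the tool's x, y, z in rad. In form: gripper dx dy dz rx ry rz; .... A call has 1 to 5 rows; each row is the pose to reach, as a shift and turn from the pose commanded when the call began, along the tool's axes at that moment; what a row does not reach only later rows make up. A row lasts 1/12 s, in which the tool goes at most 41.7 mm and 7.16 degrees, less where a joint would pass 70% of its speed; a pose out of reach is approached as far as the arm can. A call with a gripper value outside its range is refused whole. The fingers move at their own pace and stop on an object; "force" is the grip in N (left out, the last holds). Time passes only in rows, so rows that repeat a pose let the fingers close. It gives the time, the measured TCP pose, the force, the opening and the grip force at its end, in the units of the state.
- ctrl.observe(): the state, without advancing time (a new reading comes with each control period).
- ctrl.read_camera(name): name is "side" or "top" or "wrist"; returns a dict with "image" (420x560x3 uint8, red, green, blue), "fx", "fy", "cx", "cy" (pixels), "extrinsics" (4x4, takes a point from camera to world coordinates). Camera axes: x right, y up, looking along -z (the intrinsics and any distortion apply to the point x, -y, -z); pixel columns grow to the right and rows downward; lengths in m; the calibration is good to about 2 mm. A picture is of the moment at which its call begins. There is no depth.
- ctrl.sign_off(): hands the job in; it is judged then, once.
Trained networks look in the newest picture that a camera, given by its name, has taken for a name from the list of things; names that differ only in an ending like _2 or _b are one class to them, and where a whole thing is asked for, a point or a joint stands for the part that bears it (a point fixed in the world has none). Each returns a list of dicts, best first, with "confidence" (0 to 1); they miss things now and then, are a little off and sometimes report something else, mostly with a low value. They report only what shows in the picture. A call takes as long as a camera call. They do not tell look-alikes from the thing itself.
- ctrl.masks_of(label, camera): "mask" (420x560 bool, what is visible of it) and "bbox" ([centre column, centre row, width, height] in pixels, round what is visible of it).
- ctrl.mark_of(label, camera): "pixel" ([column, row] in pixels: a listed point, or the origin of a listed thing).
The state is a dict: "time_s": time; "joint_positions": joint angles; "qd": joint speeds; "joint_torque": joint torques, N m; "tcp_pos": TCP position; "eef_rot": TCP orientation; "ft_force": force on the tool from outside, world axes, zero at the start; "ft_torque": the same for the moment, N m; "grip_width": opening from 0.0 (shut) to 1.0 (fully open); "grip_force": force on a finger pad.
Only numpy, scipy, OpenCV 4.12 (cv2) and the standard library are available. Lean on these libraries where they do the work, as an engineer would, in place of code of your own. Each camera call takes 0.05 s, during which the arm holds its last target. There are 200 camera calls.

### The job

Get the vibrating table ready for the next casting: gently set the plaster mould with the tapered nose into the matching pocket on its plate, nose to the tapered end, so that it lies flat on the plate inside the cleats, and turn the speed dial on the sloping console until its pointer stands at the steel index tab on the scale. The tab marks the wanted speed, so do not shift it, and leave the plain square-ended mould and the other things on the table where they are.

Things in the scene. Friction and masses are not known exactly. Their poses are not given: they have to be found in the camera images.
- machine: Fixed grey machine, 290 (x) x 200 (y) mm; origin at table height, z up, x from its front to its back. The front is a console sloping up to the back at 35 degrees: panel 110 (along the slope) x 200 mm, centre at (-90, 0, 51.5) mm, normal (-0.574, 0, 0.819). Behind it lies a level steel plate, 96 mm high, x = -35 to 155 mm, with the pocket. The console faces left and away from the robot.
- pocket (a point): Centre of the floor of the pocket, on the steel plate, 96 mm above the table; axes as the machine's. The pocket is 105 (x) x 61 (y) mm inside, bounded by aluminium cleats 8 mm thick and 10 mm high, the two corners at its +x end cut off at 45 degrees by 14 mm like the mould: 2.5 mm of play all round the mould.
- mould: The loose plaster mould, about 0.28 kg, 100 (x) x 56 (y) x 45 (z) mm, with a tapered nose: the two corners at its +x end are cut off at 45 degrees by 14 mm. Origin at the centre of the underside, +x to the nose. It stands upright on the table on one side of the machine, the plain mould on the other.
- plain_mould: A loose plaster mould of the same size, 100 x 56 x 45 mm, but with four square corners; not wanted, to stay. Origin at the centre of the underside.
- dial (a joint): Angle in rad, 0 to 4.71, of the black bar-grip dial at the panel's centre, growing clockwise as one looks at the panel. At 0 the pointer is 135 degrees anticlockwise from straight up the slope, at 2.36 it points straight up the slope. It is set when it equals index. Turns stiffly (0.04 N m) and stays.
- dial_grip (a point): Point on the dial's axis, 31 mm above the panel, where to grip. x: along the bar to the pointer end; z: panel normal, 35 degrees from vertical. The bar is 14 mm wide (y), x = -22 to +22 mm plus a pointed nose to +29 mm, and stands 10 to 40 mm above the panel on a disc of 26 mm radius. A white line on top marks the pointer end.
- dial_tip (a point): Tip of the dial's pointer, 29 mm from its axis, 24 mm above the panel; axes as dial_grip.
- index (a joint): The steel index tab on the rim of the scale: its angle in rad, on the same scale as the dial. It differs from run to run and stays still.
- index_tip (a point): Inner point of the index tab, 36.5 mm from the dial's axis, 3.5 mm above the panel; the tab reaches outwards from here to 54 mm, 8 mm wide, up to 8 mm above the panel. x runs radially outwards.
- index_line (a point): Point in the air where the dial's tip is when the dial is set: 29 mm from the dial's axis in the index tab's direction, 24 mm above the panel.
- bowl: White bowl, 120 across, 50 mm high, loose; origin at the centre of its underside.
- tin: Green tin, 70 across, 120 mm high, loose; origin at the centre of its underside.
- brush: Brush lying on the table between the robot and the machine, loose, lengthwise along its x.
- spatula: Spatula lying on the table between the robot and the machine, loose, lengthwise along its x.
- pan: Dark steel pot, 140 across, 90 mm high, loose; origin at the centre of its underside.
- dish: Shallow white plate, 130 across, 18 mm high, loose; origin at the centre of its underside.
Mind the look-alikes: they are no part of the job. What is shaped like the mould but blue or red is not meant.

How it is judged:
By the outcome, as a careful person would: the job done as asked, in the order asked, and still so for the second after the job is handed in, with the robot touching nothing.
It also fails if it takes over 72 s, if anything falls off the work surface, if the arm or the gripper's body presses on something with over 40 N, if the wrist force passes 120 N, or if a joint passes its speed limit or range.

## Working session

There is one attempt and no reset: what is moved stays moved. The work goes in short steps, Python scripts to look and compute and a tool call to move; the robot and the scene stay as the last step left them, time stands still between calls to the robot, and variables do not carry over. Pictures are saved under pics/ and viewed, at most 10 in all, crops included, and the job is handed in when it is done.

Besides the shell and the picture viewer there is one more tool, called after "Call:" as name(argument=value, ...) on one line, values as JSON. send_rows: Moves the arm, as the interface text tells. Its arguments: {"type":"object","properties":{"rows":{"type":"string"},"force":{"type":"number"}},"required":["rows"]}

```bash
mkdir -p pics; ls
cat > h.py <<'E'
import numpy as np, cv2
from cell import ctrl
def cam(n):
    c=ctrl.read_camera(n); return c
def save(c,f,crop=None,s=1):
    im=cv2.cvtColor(c["image"],cv2.COLOR_RGB2BGR)
    if crop: x0,y0,x1,y1=crop; im=im[y0:y1,x0:x1]
    if s!=1: im=cv2.resize(im,None,fx=s,fy=s,interpolation=cv2.INTER_CUBIC)
    cv2.imwrite("pics/"+f,im)
def ray(c,p):
    d=np.array([(p[0]-c["cx"])/c["fx"],-(p[1]-c["cy"])/c["fy"],-1.0]); E=np.array(c["extrinsics"])
    return E[:3,3],E[:3,:3]@d
def atz(c,p,z):
    o,d=ray(c,p); return o+d*(z-o[2])/d[2]
def proj(c,P):
    E=np.array(c["extrinsics"]); q=E[:3,:3].T@(np.array(P)-E[:3,3])
    return np.array([c["cx"]+c["fx"]*q[0]/-q[2], c["cy"]-c["fy"]*q[1]/-q[2]])
def tri(cs,ps):
    A=np.zeros((3,3));b=np.zeros(3)
    for c,p in zip(cs,ps):
        o,d=ray(c,p); d=d/np.linalg.norm(d); M=np.eye(3)-np.outer(d,d); A+=M;b+=M@o
    return np.linalg.solve(A,b)
E
python3 - <<'E'
from h import *
print({k:np.round(v,3) for k,v in ctrl.observe().items()})
ims=[]
for n in ["top","side"]:
    c=cam(n); save(c,n+"0.png"); print(n,[k for k in c],c["fx"],c["cx"],c["cy"],np.round(c["extrinsics"],3).tolist())
    for l in ["machine","pocket","mould","plain_mould","dial_grip","dial_tip","index_tip","index_line","tin","bowl","pan","dish","brush","spatula"]:
        print(l,[(round(r["confidence"],2),np.round(r["pixel"],1).tolist()) for r in ctrl.mark_of(l,n)[:4]])
E
```

```text
pics
{'time_s': np.float64(0.0), 'joint_positions': array([-1.2  ,  0.629,  0.038,  1.518, -0.027,  0.996, -0.02 ]), 'qd': array([ 0.001, -0.001,  0.   , -0.   ,  0.001,  0.002, -0.002]), 'joint_torque': array([-0.0000e+00, -5.4973e+01,  1.1440e+00, -1.8663e+01, -5.2000e-02,
        2.4000e-02,  0.0000e+00]), 'tcp_pos': array([0.275, 0.588, 0.205]), 'eef_rot': array([[-0.906,  0.423, -0.001],
       [ 0.423,  0.906, -0.002],
       [-0.   , -0.002, -1.   ]]), 'ft_force': array([ 0.389,  1.145, -0.515]), 'ft_torque': array([ 0.001,  0.04 , -0.033]), 'grip_force': np.float64(0.0), 'grip_width': np.float64(1.001)}
top ['image', 'fx', 'fy', 'cx', 'cy', 'extrinsics'] 510.38936819686813 281.6530382260646 206.5306495847168 [[-0.006, 0.978, -0.208, 0.143], [-1.0, -0.005, 0.006, 0.034], [0.004, 0.208, 0.978, 1.72], [0.0, 0.0, 0.0, 1.0]]
machine [(0.73, [298.8, 186.0])]
pocket [(0.88, [315.2, 186.4])]
mould [(0.84, [420.4, 273.7]), (0.81, [390.7, 199.9]), (0.77, [416.4, 233.5]), (0.56, [379.3, 284.2])]
plain_mould [(0.91, [197.4, 202.1]), (0.69, [142.9, 189.6])]
dial_grip [(0.74, [271.3, 170.9
[... 344 characters left out ...]
 'cx', 'cy', 'extrinsics'] 502.6527914491989 281.8348308546259 217.79368383739964 [[-0.984, 0.124, -0.131, 0.27], [-0.18, -0.732, 0.657, 1.126], [-0.014, 0.67, 0.742, 1.326], [0.0, 0.0, 0.0, 1.0]]
machine [(0.61, [259.8, 215.2]), (0.3, [328.9, 193.1])]
pocket [(0.56, [270.9, 184.1])]
mould [(0.77, [288.7, 159.7]), (0.7, [321.3, 148.0]), (0.69, [355.1, 151.6]), (0.58, [357.5, 177.4])]
plain_mould [(0.98, [255.4, 306.8])]
dial_grip [(0.69, [243.4, 224.5])]
dial_tip [(0.59, [238.7, 216.7])]
index_tip []
index_line []
tin [(0.73, [238.3, 173.0])]
bowl [(0.59, [192.6, 293.2])]
pan [(0.42, [189.3, 293.9])]
dish [(0.9, [225.8, 354.7])]
brush [(0.51, [312.8, 281.2])]
spatula [(0.25, [191.5, 291.4])]
```

View pics/top0.png

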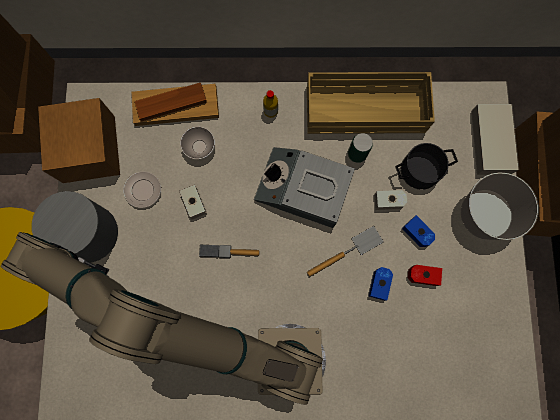

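View pics/side0.png

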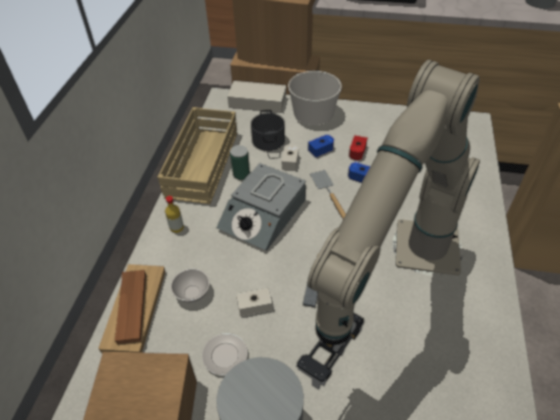

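The top picture shows the machine at about (305,187). There are white moulds at (192,202) on the left and (391,200) on the right, by the pot. The blue moulds at (419,232) and (381,284) and the red one at (426,275) are look-alikes. The side picture shows the white moulds at (255,302) and (289,158). I'll enlarge both white moulds and the machine.

Run:
```python
from h import *
t=cam("top"); s=cam("side")
def z(c,x,y,w,h,W,H): 
    im=cv2.cvtColor(c["image"],cv2.COLOR_RGB2BGR)[y:y+h,x:x+w]; return cv2.resize(im,(W,H),interpolation=cv2.INTER_CUBIC)
a=np.hstack([z(t,172,182,40,40,260,260),z(t,370,180,40,40,260,260),z(s,268,138,40,40,260,260)])
b=np.hstack([z(t,245,140,115,90,400,313),z(s,215,160,95,90,380,313)])
print(a.shape,b.shape)
cv2.imwrite("pics/z1.png",np.vstack([a,b[:,:780]]))
for l in ["mould","plain_mould"]:
  for n,c in (("top",t),("side",s)):
    for m in ctrl.masks_of(l,n):
        k=m["mask"].astype(np.uint8); r=cv2.minAreaRect(cv2.findNonZero(k))
        print(l,n,round(m["confidence"],2),np.round(m["bbox"],1),k.sum(),np.round(r[0],1),np.round(r[1],1),round(r[2],1))
```

```text
(260, 780, 3) (313, 780, 3)
mould top 0.96 [423.6 275.5  31.1  26.4] 595 [424.2 274.7] [33.8 18.4] 8.1
mould top 0.94 [381.  285.6  22.8  28.4] 583 [380.9 283.2] [19.6 31.8] 12.1
mould top 0.87 [392.3 200.2  27.8  24.7] 539 [389.9 199.6] [18.5 30.7] 87.1
mould top 0.58 [420.9 231.7  37.   31.4] 600 [419.3 232.2] [30.4 19.8] 45.0
mould side 0.9 [359.8 147.   17.7  20.4] 355 [357.7 147.3] [16. 25.] 14.0
mould side 0.83 [290.4 158.2  17.5  24.6] 348 [289.  157.1] [14.8 25.3] 7.1
mould side 0.76 [320.2 146.8  29.3  23.9] 445 [320.7 144.9] [18.3 28.2] 63.4
plain_mould top 0.62 [195.2 204.3  23.7  36.4] 561 [192.4 202.1] [32.2 18.3] 66.8
plain_mould side 0.86 [253.3 302.5  34.8  29.6] 777 [253.8 301.4] [23.1 33.9] 78.7
plain_mould side 0.32 [244.6 223.4  15.1  18. ] 195 [244.5 222.5] [15. 15.] 90.0
```

View pics/z1.png

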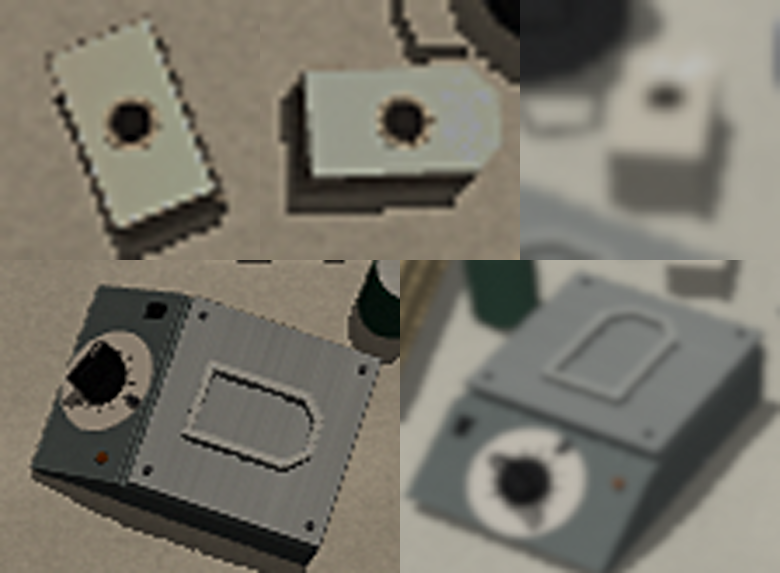

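The right-hand white mould at top (391,200) has two cut corners facing image right (−y), so it is the mould wanted. The left one at (192,202) has four square corners, so it is the plain mould. The pocket's tapered end faces the lower right, away from the console. Next I'll work out coarse poses.

Run:
```python
from h import *
t=cam("top");w=cam("wrist"); print("wrist",w["fx"],np.round(w["extrinsics"],3).tolist())
o=ctrl.observe();E=np.array(w["extrinsics"]);R=o["eef_rot"]
print("cam in tool",np.round(R.T@(E[:3,3]-o["tcp_pos"]),4),np.round(R.T@E[:3,:3],3).tolist())
P=[(245+u/3.478,140+(v-260)/3.478) for u,v in [(380,358),(320,545),(130,480),(192,296)]]
W=np.array([atz(t,p,.096) for p in P]); print(np.round(W,3))
M=np.array([[155,-100],[155,100],[-35,100],[-35,-100]])/1000
M=np.array([[155,100],[155,-100],[-35,-100],[-35,100]])/1000
def fit(M,W):
    a=M-M.mean(0);b=W-W.mean(0);th=np.arctan2((a[:,0]*b[:,1]-a[:,1]*b[:,0]).sum(),(a*b).sum())
    Q=np.array([[np.cos(th),-np.sin(th)],[np.sin(th),np.cos(th)]]);return th,W.mean(0)-Q@M.mean(0),Q,np.abs(a@Q.T-b).max()
print("machine",fit(M,W[:,:2]))
p=[(r["pixel"]) for r in ctrl.mark_of("pocket","top")]; print("pocket",atz(t,p[0],.096))
# mould: corners from crop2, top z .045
P=[(370+(u-260)/6.5,180+v/6.5) for u,v in [(306,71),(312,178)]]
print("mould rear corners",[np.round(atz(t,q,.045),3) for q in P], "hole",atz(t,(370+143/6.5,180+124/6.5),.045))
for l,zz in [("tin",.12),("pan",.09)]:
    for r in ctrl.masks_of(l,"top"): print(l,r["confidence"],r["bbox"],atz(t,r["bbox"][:2],zz))
```

```text
wrist 309.8080959475167 [[0.423, -0.871, -0.249, 0.203], [0.906, 0.407, 0.116, 0.624], [0.0, -0.275, 0.962, 0.384], [0.0, 0.0, 0.0, 1.0]]
cam in tool [ 0.0796  0.0011 -0.179 ] [[-0.0, 0.962, 0.275], [1.0, 0.0, -0.0], [-0.0, 0.275, -0.962]]
[[ 0.618 -0.216  0.096]
 [ 0.438 -0.154  0.096]
 [ 0.5    0.023  0.096]
 [ 0.681 -0.038  0.096]]
machine (np.float64(-1.9050734798007964), array([ 0.57882664, -0.03953855]), array([[-0.32808642,  0.94464771],
       [-0.94464771, -0.32808642]]), np.float64(0.004580390421951158))
pocket [ 0.55847399 -0.09238389  0.096     ]
mould rear corners [array([ 0.553, -0.298,  0.045]), array([ 0.496, -0.299,  0.045])] hole [ 0.52406133 -0.34715307  0.045     ]
tin 0.62 [361.2, 149.3, 26.2, 29.6] [ 0.67527956 -0.23739593  0.12      ]
pan 0.56 [426.6, 166.7, 58.5, 48.8] [ 0.62360052 -0.45773143  0.09      ]
```

Call:
send_rows(rows="90 -15 -25 -5 0 0 0;90 -40 -55 -10 0 0 0;90 -65 -85 -15 0 0 0;90 -90 -115 -20 0 0 0;90 -115 -145 -25 0 0 0")

```text
time_s: 2.47
tcp_pos: [0.318, 0.4072, 0.2307]
eef_rot: [[-0.906, 0.423, 0.0], [0.423, 0.906, 0.0], [-0.0, 0.0, -1.0]]
ft_force: [0.3, -0.0, 0.3]
grip_width: 0.954
grip_force: 0.0
```

Call:
send_rows(rows="90 -27 -31 0 0 0 0;90 -54 -62 0 0 0 0;90 -81 -93 0 0 0 0;90 -108 -124 0 0 0 0;90 -135 -155 0 0 0 0")

```text
time_s: 2.88
tcp_pos: [0.3749, 0.2096, 0.2308]
eef_rot: [[-0.906, 0.423, 0.001], [0.423, 0.906, 0.001], [-0.0, 0.001, -1.0]]
ft_force: [0.9, -0.5, -0.6]
grip_width: 0.956
grip_force: 0.0
```

Call:
send_rows(rows="90 -27 -31 0 0 0 0;90 -54 -62 0 0 0 0;90 -81 -93 0 0 0 0;90 -108 -124 0 0 0 0;90 -135 -155 0 0 0 0")

```text
time_s: 3.3
tcp_pos: [0.4317, 0.0119, 0.2309]
eef_rot: [[-0.906, 0.423, 0.001], [0.423, 0.906, 0.0], [-0.001, 0.001, -1.0]]
ft_force: [0.9, -0.1, -0.2]
grip_width: 0.957
grip_force: 0.0
```

Call:
send_rows(rows="90 -27 -31 0 0 0 0.12;90 -54 -62 0 0 0 0.24;90 -81 -93 0 0 0 0.36;90 -108 -124 0 0 0 0.48;90 -135 -155 0 0 0 0.6")

```text
time_s: 3.72
tcp_pos: [0.4884, -0.1858, 0.2308]
eef_rot: [[-0.504, 0.864, 0.001], [0.864, 0.504, 0.0], [-0.0, 0.001, -1.0]]
ft_force: [1.2, -0.9, -0.2]
grip_width: 0.954
grip_force: 0.0
```

Call:
send_rows(rows="90 -25 -6 0 0 0 0.11;90 -50 -12 0 0 0 0.22;90 -75 -18 0 0 0 0.33;90 -106 -25 0 0 0 0.44;90 -106 -25 0 0 0 0.53")

```text
time_s: 4.13
tcp_pos: [0.521, -0.2946, 0.2308]
eef_rot: [[0.006, 1.0, 0.002], [1.0, -0.006, -0.006], [-0.006, 0.002, -1.0]]
ft_force: [-0.2, -1.3, -0.1]
grip_width: 0.959
grip_force: 0.0
```

Run:
```python
from h import *
c=cam("wrist"); save(c,"w1.png",None,1.4); o=ctrl.observe(); print(o["tcp_pos"],np.round(o["eef_rot"],3).tolist())
for l in ["mould"]:
    print([(round(r["confidence"],2),np.round(r["pixel"],1).tolist(),np.round(atz(c,r["pixel"],0),3)) for r in ctrl.mark_of(l,"wrist")])
    for m in ctrl.masks_of(l,"wrist"): print(m["confidence"],np.round(m["bbox"],0))
g=[(r["confidence"],np.round(r["pixel"],1)) for l in["pocket","dial_tip","index_tip"] for r in ctrl.mark_of(l,"wrist")];print(g)
```

```text
[ 0.52043393 -0.29135044  0.23029869] [[0.008, 1.0, 0.0], [1.0, -0.008, -0.003], [-0.003, 0.0, -1.0]]
[(0.95, [290.2, 217.9], array([ 0.532, -0.351,  0.   ])), (0.92, [211.2, 274.0], array([ 0.415, -0.437,  0.   ])), (0.71, [113.2, 282.8], array([ 0.269, -0.45 ,  0.   ])), (0.71, [139.1, 90.4], array([ 0.344, -0.182,  0.   ])), (0.56, [75.6, 186.3], array([ 0.242, -0.304,  0.   ]))]
0.88 [218. 282.  63.  79.]
0.79 [105. 283.  64.  68.]
0.68 [ 64. 189. 113.  65.]
0.58 [290. 224.  46.  84.]
0.41 [312.  62. 243. 124.]
[]
```

View pics/w1.png

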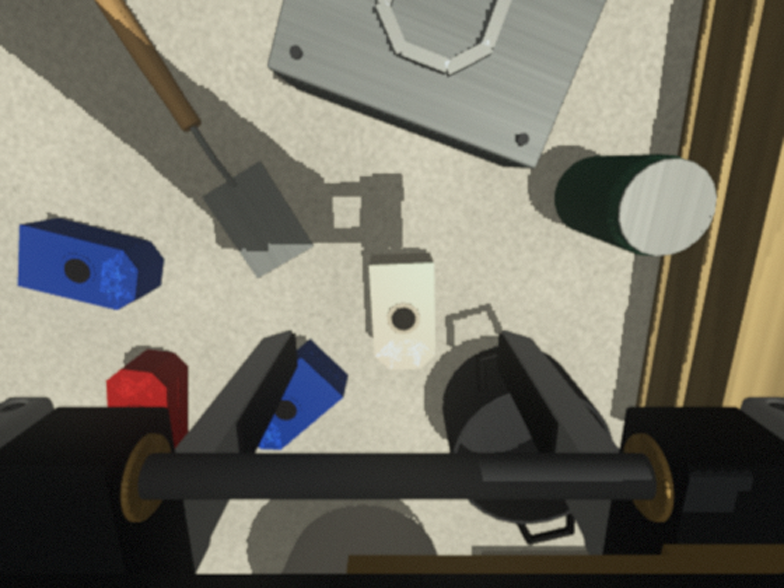

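The wrist picture shows the white mould at (403,315), with its tapered nose towards image bottom (−y). The pot, at (520,420), is clear of it, and the machine is at the top. Next I'll segment the mould's top face and measure it.

```bash
cat >> h.py <<'E'
def topface(c,seed,z,tol=18):
    im=cv2.GaussianBlur(c["image"],(3,3),0); m=np.zeros((im.shape[0]+2,im.shape[1]+2),np.uint8)
    cv2.floodFill(im.copy(),m,seed,0,(tol,)*3,(tol,)*3,4|cv2.FLOODFILL_FIXED_RANGE|cv2.FLOODFILL_MASK_ONLY|(255<<8))
    k=cv2.morphologyEx(m[1:-1,1:-1],cv2.MORPH_CLOSE,np.ones((9,9),np.uint8)); k=cv2.morphologyEx(k,cv2.MORPH_OPEN,np.ones((5,5),np.uint8))
    q=max(cv2.findContours(k,cv2.RETR_EXTERNAL,cv2.CHAIN_APPROX_NONE)[0],key=cv2.contourArea)[:,0]
    w=np.array([atz(c,p,z)[:2]*1000 for p in q],np.float32); return q,w,cv2.minAreaRect(w)
E
python3 - <<'E'
from h import *
c=cam("wrist"); o=ctrl.observe(); print(o["tcp_pos"],np.round(o["eef_rot"],3).tolist())
im=c["image"];print(im[205,288],im[250,288],im[225,305],im[225,320],im[225,262])
for tol in (30,45,60):
    q,w,r=topface(c,(288,205),.045,tol); print(tol,q.min(0),q.max(0),np.round(r[0],1),np.round(r[1],1),round(r[2],1),cv2.contourArea(w))
hp=[r["pixel"] for r in ctrl.mark_of("mould","wrist")][0]; print(hp,atz(c,hp,0)); print("hole",atz(c,(403/1.4,319/1.4),.045))
E
```

```text
[ 0.52060882 -0.28639949  0.23057101] [[-0.007, 1.0, 0.0], [1.0, 0.007, 0.001], [0.001, 0.0, -1.0]]
[220 222 200] [217 217 207] [219 221 198] [199 195 174] [105 103  91]
30 [0 0] [449 321] [ 460.9 -282.3] [371.6 567.2] 80.2 73021.44503426016
45 [0 0] [450 321] [ 464.6 -288.4] [380.1 568.2] 78.8 101052.7155924607
60 [0 0] [450 322] [ 465.8 -289.7] [382.3 570.4] 78.7 102813.05592506536
[76.2, 188.6] [ 0.24138734 -0.30066784  0.        ]
hole [ 0.5276556  -0.33860341  0.045     ]
```

Run:
```python
from h import *
c=cam("wrist")
for tol in (6,8,10,12,14,16):
    q,w,r=topface(c,(288,205),.045,tol); print(tol,q.min(0),q.max(0),np.round(r[0],1),np.round(r[1],1),round(r[2],1),round(cv2.contourArea(w)))
# corners refined
g=cv2.cvtColor(c["image"],cv2.COLOR_RGB2GRAY)
P=np.array([[369,265],[434,262],[434,350],[373,350]],np.float32)/1.4
P2=cv2.cornerSubPix(g,P[:2].reshape(-1,1,2).copy(),(4,4),(-1,-1),(3,50,.01))[:,0]
for p in (P[:2],P2): print(p.round(1).tolist(),[np.round(atz(c,x,.045)*1000,1) for x in p])
save(c,"w2.png",(240,165,340,285),5)
t=cam("top");save(t,"t2.png",(370,180,410,220),6)
```

```text
6 [266 197] [309 245] [ 527.5 -331.2] [52.9 63.2] 1.7 2030
8 [266 197] [309 266] [ 527.8 -345.7] [53.  92.4] 1.7 3135
10 [266 197] [309 267] [ 527.8 -346.4] [53.  93.9] 1.7 4478
12 [266 197] [310 268] [ 527.9 -346.9] [54.2 95.3] 0.7 4813
14 [266 197] [310 269] [ 527.9 -347.6] [54.5 96.6] 0.4 4920
16 [266 197] [310 270] [ 528.2 -348.2] [54.8 98.1] 0.9 5011
[[263.6000061035156, 189.3000030517578], [310.0, 187.10000610351562]] [array([ 497.9, -289.9,   45. ]), array([ 553.8, -286.9,   45. ])]
[[263.6000061035156, 189.3000030517578], [306.70001220703125, 187.8000030517578]] [array([ 497.9, -289.9,   45. ]), array([ 549.9, -287.7,   45. ])]
```

View pics/w2.png

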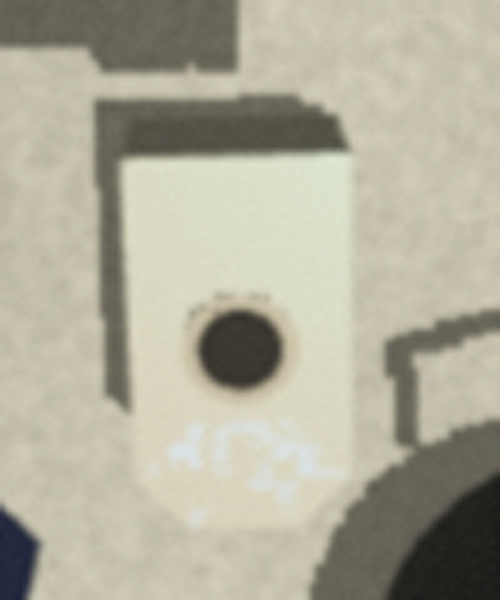

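Call:
send_rows(rows="75 -25 3 10 0 0 0;75 -45 6 40 0 0 0;75 -59 8 75 0 0 0;75 -59 8 110 0 0 -0.01;75 -59 8 145 0 0 -0.01")

```text
time_s: 5.05
tcp_pos: [0.5286, -0.3478, 0.0843]
eef_rot: [[-0.014, 1.0, 0.001], [1.0, 0.014, -0.001], [-0.001, 0.001, -1.0]]
ft_force: [-0.0, -0.4, -0.2]
grip_width: 0.801
grip_force: 0.0
```

Call:
send_rows(rows="75 0 0 0 0 0 0;75 0 0 0 0 0 0;75 0 0 0 0 0 0;75 0 0 0 0 0 0")

```text
time_s: 5.38
tcp_pos: [0.5304, -0.3477, 0.0882]
eef_rot: [[-0.014, 1.0, 0.004], [1.0, 0.014, -0.002], [-0.003, 0.004, -1.0]]
ft_force: [-0.3, 0.7, -0.1]
grip_width: 0.798
grip_force: 0.0
```

Run:
```python
from h import *
o=ctrl.observe(); print(o["tcp_pos"],np.round(o["eef_rot"],3).tolist(),o["ft_force"],o["grip_width"],o["time_s"])
c=cam("wrist"); save(c,"w3.png",None,1.4)
for tol in (14,18,22):
    q,w,r=topface(c,(int(proj(c,(.528,-.325,.045))[0]),int(proj(c,(.528,-.325,.045))[1])),.045,tol); print(tol,q.min(0),q.max(0),np.round(r[0],1),np.round(r[1],1),round(r[2],1),round(cv2.contourArea(w)))
```

```text
[ 0.53035644 -0.34769003  0.08819796] [[-0.014, 1.0, 0.004], [1.0, 0.014, -0.002], [-0.003, 0.004, -1.0]] [-0.31511327  0.6616657  -0.08397042] 0.7983513753588197 5.3833
14 [263 188] [284 210] [ 523.8 -325.8] [15.7 16.9] 0.8 244
18 [262 187] [284 210] [ 523.6 -325.4] [16.2 17.6] 0.9 260
22 [262 187] [284 210] [ 523.4 -325.4] [16.5 17.6] 0.8 278
```

View pics/w3.png

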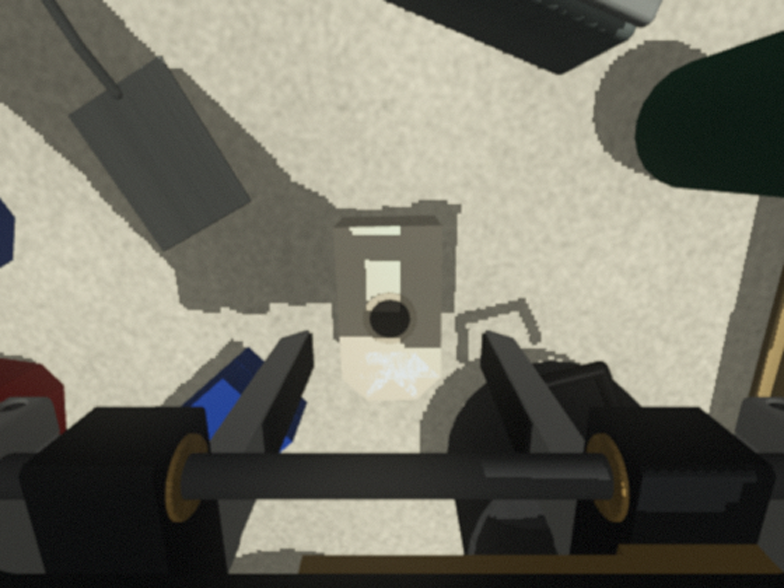

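The mould's hole is at (390,318), between the fingertips at (313,335) and (483,335), and the pot stays clear of the right finger. I'll descend to the mould.

Call:
send_rows(rows="75 0 -2 20 0 0 0;75 0 -2 40 0 0 0;75 0 -2 58 0 0 0;75 0 -2 68 0 0 0;75 0 -2 68 0 0 0", force=25)

```text
time_s: 5.85
tcp_pos: [0.5264, -0.346, 0.0168]
eef_rot: [[-0.014, 1.0, -0.001], [1.0, 0.014, 0.001], [0.001, -0.001, -1.0]]
ft_force: [0.2, -0.1, 0.8]
grip_width: 0.799
grip_force: 0.0
```

Call:
send_rows(rows="65 0 0 0 0 0 0;56 0 0 0 0 0 0;50 0 0 0 0 0 0;48 0 0 0 0 0 0;48 0 0 0 0 0 0", force=25)

```text
time_s: 6.27
tcp_pos: [0.5272, -0.3473, 0.0188]
eef_rot: [[-0.014, 1.0, 0.001], [1.0, 0.014, -0.001], [-0.001, 0.001, -1.0]]
ft_force: [-0.8, 1.1, 6.8]
grip_width: 0.593
grip_force: 24.9
```

Call:
send_rows(rows="48 0 0 -8 0 0 0;48 0 0 -30 0 0 0;48 0 0 -60 0 0 0;48 0 0 -95 0 0 0;48 0 0 -130 0 0 0", force=30)

```text
time_s: 6.68
tcp_pos: [0.526, -0.346, 0.1485]
eef_rot: [[-0.014, 1.0, -0.002], [1.0, 0.014, 0.001], [0.001, -0.002, -1.0]]
ft_force: [0.6, 0.3, -2.5]
grip_width: 0.594
grip_force: 29.9
```

Call:
send_rows(rows="48 0 0 -25 0 0 0;48 0 0 -50 0 0 0;48 0 0 -70 0 0 0;48 0 0 -75 0 0 0;48 0 0 -75 0 0 0")

```text
time_s: 7.1
tcp_pos: [0.5273, -0.3471, 0.224]
eef_rot: [[-0.014, 1.0, 0.003], [1.0, 0.014, -0.001], [-0.001, 0.003, -1.0]]
ft_force: [0.9, 0.7, -2.7]
grip_width: 0.597
grip_force: 29.9
```

Run:
```python
from h import *
o=ctrl.observe(); print(o["tcp_pos"],np.round(o["eef_rot"],3).tolist(),o["ft_force"],o["grip_width"]*94,o["grip_force"])
c=cam("wrist"); save(c,"w4.png",None,1.4)
for r in ctrl.mark_of("pocket","wrist"): print(r["confidence"],r["pixel"],atz(c,r["pixel"],.096))
```

```text
[ 0.5273295  -0.34710568  0.22402616] [[-0.014, 1.0, 0.003], [1.0, 0.014, -0.001], [-0.001, 0.003, -1.0]] [ 0.94195321  0.72144575 -2.66712827] 56.10187930455991 29.927446246147156
```

View pics/w4.png

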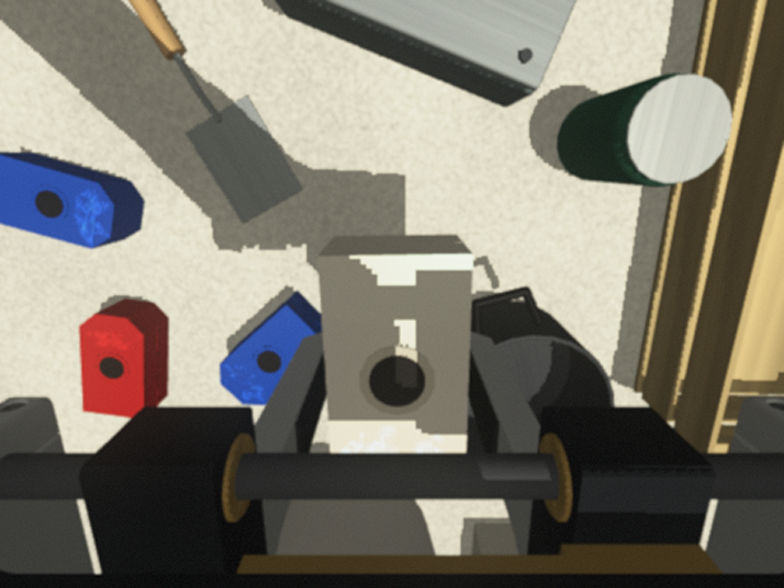

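The mould is held, with its rear top corners at (320,256) and (474,254). I'll move to a viewpoint just outside the pocket and rotate by about 19°.

Call:
send_rows(rows="48 20 -2 0 0 0 0.06;48 50 -4 0 0 0 0.14;48 85 -7 0 0 0 0.22;48 120 -9 0 0 0 0.3;48 141 -10 0 0 0 0.335")

```text
time_s: 7.62
tcp_pos: [0.5132, -0.2008, 0.22]
eef_rot: [[0.317, 0.949, -0.005], [0.949, -0.317, 0.004], [0.002, -0.006, -1.0]]
ft_force: [0.3, 0.3, -2.7]
grip_width: 0.595
grip_force: 29.9
```

Call:
send_rows(rows="48 0 0 0 0 0 0;48 0 0 0 0 0 0;48 0 0 0 0 0 0")

```text
time_s: 7.87
tcp_pos: [0.5142, -0.2065, 0.2215]
eef_rot: [[0.316, 0.949, -0.002], [0.949, -0.316, -0.001], [-0.001, -0.001, -1.0]]
ft_force: [0.2, -0.6, -2.4]
grip_width: 0.595
grip_force: 29.9
```

Run:
```python
from h import *
o=ctrl.observe(); print(o["tcp_pos"],np.round(o["eef_rot"],3).tolist(),o["grip_width"]*94)
c=cam("wrist"); save(c,"w5.png",None,1.4); np.save("w5.npy",c["image"])
for l in("pocket","dial_grip","dial_tip","index_tip"):
  for r in ctrl.mark_of(l,"wrist"): print(l,r["confidence"],r["pixel"],atz(c,r["pixel"],.096))
```

```text
[ 0.51420403 -0.20645445  0.22154658] [[0.316, 0.949, -0.002], [0.949, -0.316, -0.001], [-0.001, -0.001, -1.0]] 55.94468966429114
pocket 0.77 [287.9, 73.5] [ 0.55614628 -0.09514559  0.096     ]
pocket 0.68 [290.4, 28.1] [ 0.56975607 -0.06070242  0.096     ]
```

View pics/w5.png

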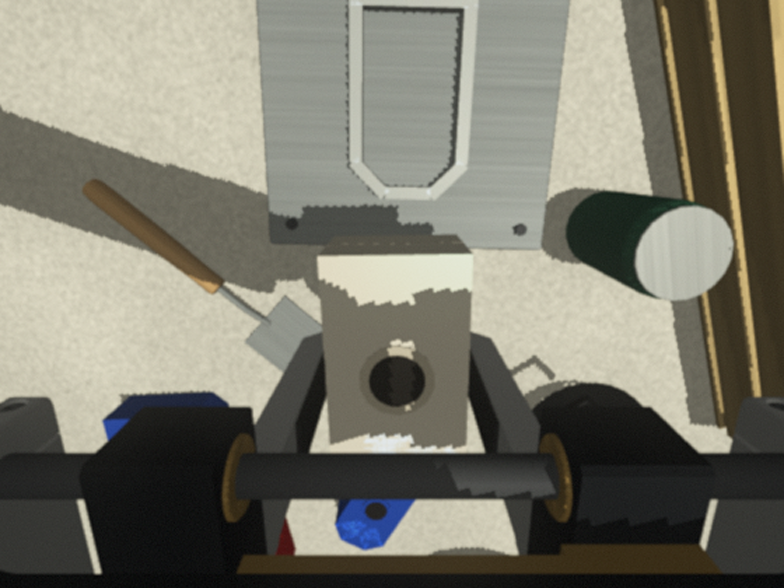

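The wrist picture shows the whole pocket. Its cleat outline has left x≈347 and right x≈467, and its nose end is at y≈198. The held mould's rear top corners are at about (318,254) and (473,254). Next I'll fit the pocket model to the edges.

```bash
cat >> h.py <<'E'
from scipy.optimize import minimize
def outline(d):
    k=d*np.tan(np.pi/8); hx,hy=.0525+d,.0305+d
    return [(-hx,-hy),(.0385+k,-hy),(hx,-.0165-k),(hx,.0165+k),(.0385+k,hy),(-hx,hy)]
def segs(P,z,close=True):
    P=[np.array([*p,z]) for p in P]; out=[]
    for a,b in zip(P,P[1:]+P[:1]): out+=[a+(b-a)*t for t in np.linspace(0.03,.97,max(int(np.linalg.norm(b-a)*1000/2),3))]
    return np.array(out)
def place(S,x): 
    c,s=np.cos(x[2]),np.sin(x[2]); return S@np.array([[c,s,0],[-s,c,0],[0,0,1]])+[x[0],x[1],0]
def fit_edges(c,S,x0,trunc=6,bl=None):
    g=cv2.cvtColor(c["image"],cv2.COLOR_RGB2GRAY); e=cv2.Canny(g,30,80); dt=cv2.distanceTransform(255-e,cv2.DIST_L2,5)
    H,W=g.shape
    def f(x):
        p=np.array([proj(c,q) for q in place(S,x)]); ok=(p[:,0]>1)&(p[:,0]<W-2)&(p[:,1]>1)&(p[:,1]<H-2)
        v=cv2.remap(dt,p[ok,0].astype(np.float32)[None],p[ok,1].astype(np.float32)[None],1)[0]
        return np.minimum(v,trunc).mean()
    best=None
    for dx in(-.005,0,.005):
      for dy in(-.005,0,.005):
        x=np.array(x0)+[dx,dy,0]
        r=minimize(f,x,method="Nelder-Mead",options=dict(initial_simplex=[x,x+[.004,0,0],x+[0,.004,0],x+[0,0,.03]],xatol=1e-5,fatol=1e-4))
        if best is None or r.fun<best.fun: best=r
    return best.x,best.fun
E
python3 - <<'E'
from h import *
c=cam("wrist"); o=ctrl.observe(); R,p=o["eef_rot"],o["tcp_pos"]; print(p,np.round(R,4).tolist())
S=np.vstack([segs(outline(.008),.106),segs(outline(0),.106)]); 
for T in (S,segs(outline(.008),.106)):
    x,f=fit_edges(c,T,(.557,-.094,-1.893)); print("pocket",np.round(x,4),np.degrees(x[2]),f)
print("tool x yaw",np.degrees(np.arctan2(R[1,0],R[0,0])))
# mould rear corners in tool frame
z=p[2]+.0262
for q in [(318,254),(473,254)]:
    w=atz(c,np.array(q)/1.4,z); print("mould corner in tool mm",np.round(R.T@(w-p)*1000,1))
E
```

```text
[ 0.51449167 -0.20685076  0.22231091] [[0.317, 0.9484, -0.0003], [0.9484, -0.317, -0.0003], [-0.0004, -0.0002, -1.0]]
pocket [ 0.5599 -0.0965 -1.9208] -110.05281671004924 0.34910961985588074
pocket [ 0.5603 -0.0957 -1.9199] -110.0048512805643 0.3288416266441345
tool x yaw 71.5186458656427
mould corner in tool mm [ 49.7 -27.5 -26.2]
mould corner in tool mm [ 49.7  28.  -26.2]
```

Call:
send_rows(rows="48 25 2 0 0 0 0.01;48 55 4 0 0 0 0.02;48 90 6 0 0 0 0.026;48 115 8 0 0 0 0.026;48 119.5 8 0 0 0 0.026")

```text
time_s: 8.58
tcp_pos: [0.5623, -0.0889, 0.2218]
eef_rot: [[0.333, 0.943, 0.001], [0.943, -0.333, 0.004], [0.004, -0.001, -1.0]]
ft_force: [0.8, 1.2, -1.0]
grip_width: 0.596
grip_force: 29.9
```

Call:
send_rows(rows="48 0 0 20 0 0 0;48 0 0 40 0 0 0;48 0 0 58 0 0 0;48 0 0 66 0 0 0;48 0 0 66 0 0 0")

```text
time_s: 9.0
tcp_pos: [0.5586, -0.0954, 0.1548]
eef_rot: [[0.341, 0.94, -0.004], [0.94, -0.341, 0.0], [-0.001, -0.004, -1.0]]
ft_force: [-0.4, 0.4, -2.3]
grip_width: 0.597
grip_force: 29.9
```

Call:
send_rows(rows="48 0 0 0 0 0 0;48 0 0 0 0 0 0;48 0 0 0 0 0 0")

```text
time_s: 9.25
tcp_pos: [0.5609, -0.0955, 0.1576]
eef_rot: [[0.34, 0.94, 0.002], [0.94, -0.34, -0.0], [0.0, 0.002, -1.0]]
ft_force: [-0.0, 0.0, -2.9]
grip_width: 0.596
grip_force: 29.9
```

```bash
cat > chk.py <<'E'
from h import *
c=cam("wrist"); o=ctrl.observe(); R,p=o["eef_rot"],o["tcp_pos"]; print(p,np.round(R,4).tolist(),o["ft_force"].round(1))
m=np.degrees(np.arctan2(R[1,0],R[0,0]))-180; print("mould yaw",m)
g=cv2.cvtColor(c["image"],cv2.COLOR_RGB2GRAY).astype(float)
# profiles across rear cleat at lines y=const (tool), cleat top height; and across side cleat extensions
def prof(P0,P1,n=60):
    q=np.array([proj(c,P0+(P1-P0)*t) for t in np.linspace(0,1,n)],np.float32); v=cv2.remap(g.astype(np.float32),q[:,0][None],q[:,1][None],1)[0]
    return v,q
zt=.106-p[2]
T=lambda x,y,z:p+R@np.array([x,y,z])
def show(name,f):
    v,q=f; d=np.diff(cv2.GaussianBlur(v[None],(5,1),0)[0]); k=np.argsort(-abs(d))[:8]; print(name,sorted((int(i),round(float(d[i]),1)) for i in k))
for y in(-.02,0,.02): show("x profile 40..70mm y=%g"%y,prof(T(.04,y,-zt),T(.07,y,-zt),61))
for x in (.052,.056): show("y profile -50..-20 x=%g"%x,prof(T(x,-.05,-zt),T(x,-.02,-zt),61)); show("y 20..50",prof(T(x,.02,-zt),T(x,.05,-zt),61))
E
python3 chk.py
python3 - <<'E'
from h import *
c=cam("wrist");save(c,"w6.png",(190,80,390,230),4)
E
```

```text
[ 0.56079468 -0.09532337  0.15752663] [[0.3402, 0.9404, 0.002], [0.9404, -0.3402, -0.0003], [0.0004, 0.0019, -1.0]] [ 0.9 -0.2 -2.7]
mould yaw -109.88834783383763
x profile 40..70mm y=-0.02 [(19, 9.8), (20, 19.6), (21, 26.4), (22, 26.0), (23, 18.8), (36, -14.8), (37, -20.6), (38, -17.4)]
x profile 40..70mm y=0 [(20, 15.5), (21, 26.3), (22, 30.3), (23, 24.5), (24, 13.9), (36, -14.9), (37, -20.1), (38, -16.4)]
x profile 40..70mm y=0.02 [(8, 18.0), (9, 19.8), (36, -16.4), (37, -25.4), (38, -26.4), (39, -15.4), (41, 15.2), (42, 17.0)]
y profile -50..-20 x=0.052 [(3, -9.6), (4, -15.0), (5, -15.1), (8, 11.1), (9, 10.6), (21, 12.6), (22, 14.9), (23, 10.5)]
y 20..50 [(19, 4.6), (20, 5.3), (21, 5.2), (22, 4.4), (34, -7.3), (35, -10.6), (36, -11.1), (37, -8.1)]
y profile -50..-20 x=0.056 [(19, 2.8), (20, 5.3), (21, 7.6), (22, 7.9), (23, 5.9), (24, 3.2), (25, 1.2), (55, -1.3)]
y 20..50 [(25, 0.9), (32, -1.6), (33, -3.7), (34, -6.9), (35, -9.2), (36, -8.4), (37, -5.2), (38, -2.2)]
```

View pics/w6.png

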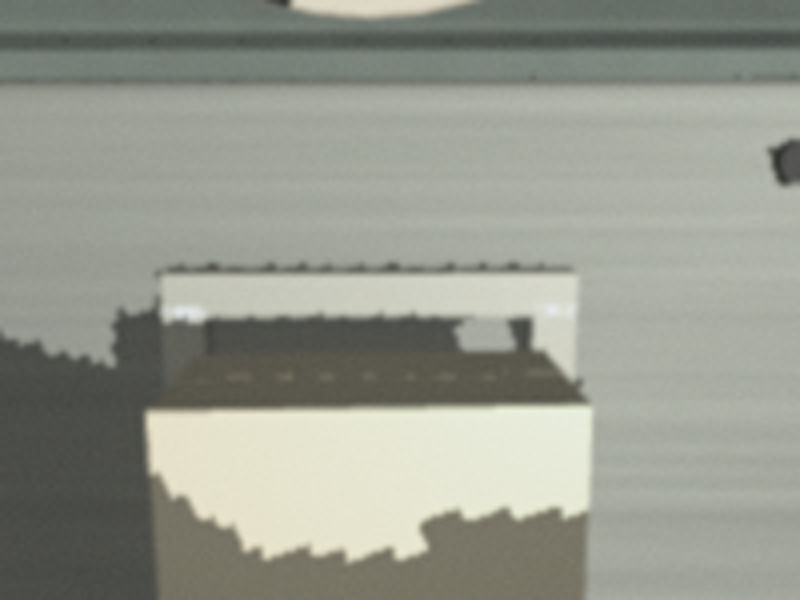

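The crop shows the mould over the pocket. Its rear top corners are at (145,409) and (592,403), and the rear cleat's outer edge runs from (160,270) to (578,272). It is nearly centred, so it needs about a millimetre of shift and under 1° of turn.

Call:
send_rows(rows="48 -1.3 -0.8 0 0 0 0.014;48 -1.3 -0.8 10 0 0 0.014;48 -1.3 -0.8 18 0 0 0.014;48 -1.3 -0.8 18 0 0 0.014;48 -1.3 -0.8 18 0 0 0.014")

```text
time_s: 9.77
tcp_pos: [0.5581, -0.0957, 0.1375]
eef_rot: [[0.353, 0.936, -0.002], [0.936, -0.353, 0.0], [-0.0, -0.002, -1.0]]
ft_force: [0.5, -0.1, -1.9]
grip_width: 0.59
grip_force: 29.9
```

```bash
cat >> chk.py <<'E'
zm=.0262
for y in(-.02,0.02): show("MOULD rear 40..60 y=%g"%y,prof(T(.04,y,-zm),T(.06,y,-zm),81))
for x in(.045,.035): show("MOULD side -38..-18 x=%g"%x,prof(T(x,-.038,-zm),T(x,-.018,-zm),81)); show("18..38",prof(T(x,.018,-zm),T(x,.038,-zm),81))
E
python3 chk.py
```

```text
[ 0.55857283 -0.09589639  0.13793054] [[0.3533, 0.9355, -0.001], [0.9355, -0.3533, 0.0], [-0.0003, -0.001, -1.0]] [ 0.4 -0.5 -2.1]
mould yaw -110.68883801712289
x profile 40..70mm y=-0.02 [(20, 12.7), (21, 19.8), (22, 23.7), (23, 22.6), (24, 17.3), (39, -19.0), (40, -20.5), (41, -10.2)]
x profile 40..70mm y=0 [(22, 14.5), (23, 25.3), (24, 29.7), (25, 24.8), (26, 14.7), (39, -16.7), (40, -22.6), (41, -17.3)]
x profile 40..70mm y=0.02 [(23, 19.4), (24, 23.4), (25, 21.1), (40, -22.5), (41, -27.4), (42, -18.1), (44, 14.0), (45, 14.9)]
y profile -50..-20 x=0.052 [(12, -11.4), (13, -12.7), (16, 10.9), (24, 17.2), (25, 17.0), (26, 11.6), (40, -11.7), (41, -11.1)]
y 20..50 [(12, -17.8), (13, -19.7), (14, -14.8), (20, 16.8), (21, 29.6), (22, 32.9), (23, 24.1), (24, 11.4)]
y profile -50..-20 x=0.056 [(19, -2.7), (20, -5.1), (21, -5.3), (23, 9.7), (24, 15.7), (25, 13.5), (26, 7.4), (27, 3.0)]
y 20..50 [(26, 0.9), (35, -1.2), (36, -4.5), (37, -9.5), (38, -12.4), (39, -10.2), (40, -5.3), (41, -1.6)]
MOULD rear 40..60 y=-0.02 [(36, -11.1), (37, -19.9), (38, -26.6), (39, -28.1), (40, -23.6), (41, -15.2), (77, 12.6), (78, 15.6)]
MOULD rear 40..60 y=0.02 [(38, -10.0), (39, -19.5), (40, -27.0), (41, -29.8), (42, -25.9), (43, -17.0), (44, -8.5), (68, 7.7)]
MOULD side -38..-18 x=0.045 [(34, 10.5), (35, 17.9), (36, 24.0), (37, 26.4), (38, 24.1), (39, 18.7), (40, 12.2), (41, 6.3)]
18..38 [(35, -17.0), (36, -23.7), (37, -27.1), (38, -24.8), (39, -17.9), (40, -10.6), (53, 12.0), (54, 11.6)]
MOULD side -38..-18 x=0.035 [(38, 7.0), (65, 8.2), (66, 13.4), (67, 17.2), (68, 18.1), (69, 15.6), (70, 10.6), (78, 7.0)]
18..38 [(6, 11.1), (7, 10.3), (53, 8.4), (54, 12.5), (55, 15.0), (56, 15.1), (57, 12.9), (58, 9.4)]
```

Call:
send_rows(rows="48 -0.3 1.5 0 0 0 0;48 -0.3 1.5 5 0 0 0;48 -0.3 1.5 10 0 0 0;48 -0.3 1.5 10 0 0 0;48 -0.3 1.5 10 0 0 0")

```text
time_s: 10.23
tcp_pos: [0.5598, -0.0966, 0.128]
eef_rot: [[0.353, 0.936, -0.001], [0.936, -0.353, 0.0], [-0.0, -0.001, -1.0]]
ft_force: [0.2, -0.8, -3.3]
grip_width: 0.595
grip_force: 29.9
```

```bash
python3 chk.py
```

```text
[ 0.55999624 -0.09675892  0.12823768] [[0.3533, 0.9355, -0.0005], [0.9355, -0.3533, 0.0], [-0.0001, -0.0004, -1.0]] [ 0.1 -0.6 -2.4]
mould yaw -110.69149798846209
x profile 40..70mm y=-0.02 [(22, 16.9), (23, 26.3), (24, 28.1), (25, 21.4), (39, -14.6), (40, -26.0), (41, -25.2), (44, 15.2)]
x profile 40..70mm y=0 [(1, -22.1), (2, -14.0), (22, 21.5), (23, 23.7), (24, 21.0), (25, 16.3), (40, -19.8), (41, -22.1)]
x profile 40..70mm y=0.02 [(1, -28.1), (2, -19.7), (24, 27.0), (25, 30.8), (26, 24.9), (41, -26.6), (42, -33.8), (43, -23.3)]
y profile -50..-20 x=0.052 [(20, 14.7), (21, 22.7), (22, 18.1), (36, -18.4), (37, -21.4), (38, -15.9), (42, 10.5), (55, 10.4)]
y 20..50 [(1, 13.7), (9, -19.5), (10, -19.3), (11, -13.0), (17, 25.8), (18, 36.4), (19, 32.2), (20, 17.7)]
y profile -50..-20 x=0.056 [(16, -1.5), (17, -3.7), (18, -4.3), (20, 8.3), (21, 14.3), (22, 13.1), (23, 7.1), (24, 2.0)]
y 20..50 [(31, -1.3), (32, -3.4), (33, -7.1), (34, -10.9), (35, -11.5), (36, -8.2), (37, -3.8), (38, -1.1)]
MOULD rear 40..60 y=-0.02 [(37, -21.2), (38, -26.4), (39, -26.7), (40, -22.2), (73, 15.2), (74, 18.4), (75, 18.8), (76, 16.1)]
MOULD rear 40..60 y=0.02 [(39, -19.9), (40, -27.4), (41, -29.9), (42, -25.9), (43, -16.8), (76, 10.4), (77, 18.3), (78, 20.6)]
MOULD side -38..-18 x=0.045 [(34, 7.9), (35, 12.6), (36, 18.0), (37, 22.6), (38, 24.0), (39, 21.1), (40, 15.5), (41, 9.4)]
18..38 [(36, -15.5), (37, -22.8), (38, -27.7), (39, -26.1), (40, -18.9), (68, 15.7), (69, 16.4), (70, 13.7)]
MOULD side -38..-18 x=0.035 [(39, 4.2), (67, 8.2), (68, 14.5), (69, 18.9), (70, 19.8), (71, 17.0), (72, 11.0), (73, 4.6)]
18..38 [(7, 11.8), (8, 14.6), (9, 13.9), (14, -11.1), (65, 13.2), (66, 15.9), (67, 15.5), (68, 12.2)]
```

Call:
send_rows(rows="48 0 0 3 0 0 0;48 0 0 6 0 0 0;48 0 0 9 0 0 0;48 0 0 10 0 0 0;48 0 0 10 0 0 0")

```text
time_s: 10.7
tcp_pos: [0.5599, -0.0966, 0.118]
eef_rot: [[0.353, 0.936, -0.001], [0.936, -0.353, 0.0], [-0.0, -0.001, -1.0]]
ft_force: [-0.4, 0.3, -1.4]
grip_width: 0.594
grip_force: 29.9
```

Call:
send_rows(rows="48 0 0 1 0 0 0;48 0 0 2 0 0 0;48 0 0 2.5 0 0 0;48 0 0 2.5 0 0 0")

```text
time_s: 11.03
tcp_pos: [0.5601, -0.0967, 0.1159]
eef_rot: [[0.353, 0.936, -0.0], [0.936, -0.353, 0.0], [-0.0, -0.0, -1.0]]
ft_force: [-0.0, -0.0, -2.3]
grip_width: 0.595
grip_force: 29.9
```

Call:
send_rows(rows="48 0 0 0.6 0 0 0;48 0 0 1 0 0 0;48 0 0 1 0 0 0;48 0 0 1 0 0 0")

```text
time_s: 11.37
tcp_pos: [0.5602, -0.0967, 0.115]
eef_rot: [[0.353, 0.936, -0.0], [0.936, -0.353, 0.0], [0.0, -0.0, -1.0]]
ft_force: [-0.4, 0.9, -2.6]
grip_width: 0.596
grip_force: 29.9
```

Call:
send_rows(rows="48 0 0 0.5 0 0 0;48 0 0 0.8 0 0 0;48 0 0 0.8 0 0 0;48 0 0 0.8 0 0 0")

```text
time_s: 11.7
tcp_pos: [0.5602, -0.0967, 0.1148]
eef_rot: [[0.353, 0.936, 0.0], [0.936, -0.353, 0.0], [0.001, 0.0, -1.0]]
ft_force: [-2.0, 1.3, 5.7]
grip_width: 0.598
grip_force: 29.9
```

Contact came at TCP height 0.1148, which is exactly where the mould should be seated. I'll open the gripper.

Call:
send_rows(rows="57 0 0 0 0 0 0;59 0 0 0 0 0 0;62 0 0 0 0 0 0;68 0 0 0 0 0 0;74 0 0 0 0 0 0", force=5)

```text
time_s: 12.12
tcp_pos: [0.5602, -0.0968, 0.114]
eef_rot: [[0.353, 0.936, 0.0], [0.936, -0.353, -0.0], [-0.0, 0.0, -1.0]]
ft_force: [0.5, -0.2, 0.3]
grip_width: 0.759
grip_force: 0.0
```

Call:
send_rows(rows="76 0 0 -10 0 0 0;76 0 0 -25 0 0 0;76 0 0 -50 0 0 0;76 0 0 -80 0 0 0;76 0 0 -110 0 0 0")

```text
time_s: 12.53
tcp_pos: [0.5597, -0.0969, 0.2257]
eef_rot: [[0.354, 0.935, -0.001], [0.935, -0.354, -0.0], [-0.001, -0.001, -1.0]]
ft_force: [0.0, -0.1, -0.1]
grip_width: 0.808
grip_force: 0.0
```

Call:
send_rows(rows="90 -25 0 0 0 0 0;90 -50 0 0 0 0 0;90 -70 0 0 0 0 0;90 -70 0 0 0 0 0;90 -70 0 0 0 0 0")

```text
time_s: 12.95
tcp_pos: [0.5352, -0.1631, 0.2249]
eef_rot: [[0.356, 0.935, 0.001], [0.935, -0.356, 0.0], [0.0, 0.001, -1.0]]
ft_force: [0.4, 0.9, -0.5]
grip_width: 0.958
grip_force: 0.0
```

Run:
```python
from h import *
o=ctrl.observe(); print(o["time_s"],o["tcp_pos"],o["ft_force"])
c=cam("wrist"); t=cam("top")
# mould top outline z=.141 fit ; pocket fit
def mo():
    return [(-.05,-.028),(.036,-.028),(.05,-.014),(.05,.014),(.036,.028),(-.05,.028)]
for z in (.141,.145):
    x,f=fit_edges(c,segs(mo(),z),(.560,-.0965,-1.92)); print("mould z",z,np.round(x,4),np.degrees(x[2]),f)
x,f=fit_edges(c,segs(outline(.008),.106),(.560,-.0965,-1.92)); print("pocket",np.round(x,4),np.degrees(x[2]),f)
for n in("wrist","top","side"):
  for l in("dial_grip","dial_tip","index_tip","index_line"):
    for r in ctrl.mark_of(l,n): print(n,l,round(r["confidence"],2),np.round(r["pixel"],1))
```

```text
12.95 [ 0.53519886 -0.16313396  0.22491559] [ 0.40795423  0.87551216 -0.54865008]
mould z 0.141 [ 0.5605 -0.0971 -1.9209] -110.06087887726876 0.29858601093292236
mould z 0.145 [ 0.5605 -0.0976 -1.918 ] -109.8930779176348 0.6048546433448792
pocket [ 0.5602 -0.0963 -1.9123] -109.56758404806462 0.5633328557014465
wrist index_line 0.2 [162.2 241.2]
top dial_grip 0.48 [271.9 170.1]
top dial_grip 0.46 [320.  182.4]
top dial_tip 0.74 [277.9 166.5]
top index_tip 0.16 [271.5 170.1]
side dial_tip 0.58 [239.1 219.2]
```

The mould lies seated at (0.5605, −0.0971), with its top at z = 0.141. It is within 1 mm of the pocket centre and its nose is at the tapered end. Next is the dial: I'll move the wrist camera to face the panel.

Call:
send_rows(rows="90 30 0 0 0 0 0;90 70 -1 0 0 0 0;90 110 -2 0 0 0 0;90 150 -3 0 0 0 0;90 190 -4 0 0 0 0")

```text
time_s: 14.07
tcp_pos: [0.5992, 0.0188, 0.2243]
eef_rot: [[0.354, 0.935, 0.0], [0.935, -0.354, 0.0], [0.0, 0.0, -1.0]]
ft_force: [0.5, 0.1, -0.7]
grip_width: 0.955
grip_force: 0.0
```

Call:
send_rows(rows="94 30 0 0 0 -0.12 0;94 60 0 0 0 -0.24 0;94 90 0 0 0 -0.36 0;94 106 0 0 0 -0.48 0;94 106 0 0 0 -0.6 0")

```text
time_s: 14.48
tcp_pos: [0.6376, 0.1233, 0.2233]
eef_rot: [[0.285, 0.939, -0.194], [0.774, -0.345, -0.531], [-0.566, 0.001, -0.825]]
ft_force: [-0.7, 0.1, -0.3]
grip_width: 1.001
grip_force: 0.0
```

Call:
send_rows(rows="94 0 0 0 0 -0.01 0;94 0 0 0 0 -0.01 0;94 0 0 0 0 -0.01 0;94 0 0 0 0 -0.01 0")

```text
time_s: 14.82
tcp_pos: [0.6363, 0.1127, 0.2267]
eef_rot: [[0.295, 0.934, -0.203], [0.766, -0.358, -0.534], [-0.571, 0.002, -0.821]]
ft_force: [-0.6, 0.0, 0.4]
grip_width: 0.998
grip_force: 0.0
```

```bash
cat > dial.py <<'E'
from h import *
yaw=-1.919; mx=np.array([np.cos(yaw),np.sin(yaw),0]); my=np.array([-mx[1],mx[0],0])
O=np.array([.5807,-.0399,0]); n=-.5736*mx+np.array([0,0,.8192]); up=.8192*mx+np.array([0,0,.5736])
C=O-.09*mx+np.array([0,0,.0515])
rt=np.cross(up,n)   # right as one looks at the panel
def pt(th,r,h,C=C): # dial angle -> world
    a=th-2.3562; return C+r*(np.cos(a)*up+np.sin(a)*rt)+h*n
def onplane(c,p,h,C=C):
    o,d=ray(c,p); Q=C+h*n; w=o+d*((Q-o)@n)/(d@n); v=w-C; return np.array([v@rt,v@up])
def angof(v): return np.arctan2(v[0],v[1])+2.3562
E
python3 - <<'E'
from dial import *
o=ctrl.observe(); print(o["time_s"],o["tcp_pos"],np.round(o["eef_rot"],3).tolist(),o["joint_positions"].round(2)); print("C",C,"n",n,"view tcp",C+.13*n)
print("tilt err", o["eef_rot"].T@n)
for k in("wrist","top","side"):
  c=cam(k); print(k,"C px",proj(c,C))
  for l,h in(("dial_grip",.031),("dial_tip",.024),("index_tip",.0035),("index_line",.024)):
    for r in ctrl.mark_of(l,k): v=onplane(c,r["pixel"],h); print(" ",l,round(r["confidence"],2),np.round(r["pixel"],1),"rt,up mm",np.round(v*1000,1),"ang",round(angof(v),3))
E
```

```text
14.8167 [0.63634198 0.11269773 0.22666562] [[0.295, 0.934, -0.203], [0.766, -0.358, -0.534], [-0.571, 0.002, -0.821]] [-0.77  0.99  0.78  1.13 -0.11  1.53 -0.5 ]
C [0.61140889 0.04469884 0.0515    ] n [0.19571796 0.53917663 0.8192    ] view tcp [0.63685222 0.11479181 0.157996  ]
tilt err [ 0.00285426 -0.0082756  -1.00001448]
wrist C px [283.31260583 152.77450459]
  dial_grip 0.62 [283.8 154.5] rt,up mm [-0.8 -1.5] ang -0.299
  dial_tip 0.65 [305.3 170.6] rt,up mm [-24.3  17.4] ang 1.407
  index_tip 0.39 [272.7 184.8] rt,up mm [13.2 37.2] ang 2.697
  index_line 0.68 [274.1 182.3] rt,up mm [10.6 30.1] ang 2.696
top C px [275.57675721 174.11606836]
  dial_grip 0.49 [272.1 172.9] rt,up mm [ 8.2 10.6] ang 3.014
  dial_tip 0.57 [277.9 164.8] rt,up mm [-25.5  16. ] ang 1.347
  dial_tip 0.35 [316.6 184. ] rt,up mm [ 21.1 192.8] ang 2.465
  dial_tip 0.2 [227.1 250. ] rt,up mm [295.1 -62.4] ang 4.135
  index_tip 0.34 [315.8 184.1] rt,up mm [ 15.  175.2] ang 2.442
side C px [245.49423706 223.56199638]
  dial_grip 0.54 [245.2 226.1] rt,up mm [16.5 -8.2] ang 4.389
  dial_tip 0.75 [239.6 215. ] rt,up mm [-21.9  18.2] ang 1.478
  index_line 0.7 [194.1 289.3] rt,up mm [ -63.  -271.7] ang -0.558
```

Call:
send_rows(rows="94 10 0 15 0 0 0;94 20 0 30 0 0 0;94 30 0 45 0 0 0;94 41 0 55 0 0 0;94 41 0 55 0 0 0")

```text
time_s: 15.98
tcp_pos: [0.6354, 0.119, 0.152]
eef_rot: [[0.286, 0.936, -0.206], [0.767, -0.353, -0.536], [-0.574, -0.005, -0.819]]
ft_force: [-1.5, 0.2, -0.7]
grip_width: 1.0
grip_force: 0.0
```

Call:
send_rows(rows="94 0 0 0 0 0 0;94 0 0 0 0 0 0;94 0 0 0 0 0 0")

```text
time_s: 16.23
tcp_pos: [0.6378, 0.118, 0.1569]
eef_rot: [[0.291, 0.936, -0.201], [0.767, -0.353, -0.536], [-0.572, 0.002, -0.82]]
ft_force: [0.2, 0.1, -0.1]
grip_width: 1.005
grip_force: 0.0
```

```bash
cat > pol.py <<'E'
from dial import *
o=ctrl.observe(); print(o["time_s"],o["tcp_pos"],np.round(o["eef_rot"],3).tolist())
c=cam("wrist"); V=[]
print("C px",proj(c,C))
for l,h in(("dial_grip",.031),("dial_tip",.024),("index_tip",.0035),("index_line",.024)):
    for r in ctrl.mark_of(l,"wrist"): v=onplane(c,r["pixel"],h); print(" ",l,round(r["confidence"],2),np.round(r["pixel"],1),"rt,up mm",np.round(v*1000,1),"ang",round(angof(v),3))
def samp(th,r,h):
    q=proj(c,pt(th,r,h)); x,y=int(round(q[0])),int(round(q[1]))
    return c["image"][y,x].astype(int) if 0<=x<560 and 0<=y<420 else np.zeros(3,int)
A=np.arange(-.8,5.5,.1)
for h,rs in((.008,(.040,.045,.050)),):
    for r in rs: print("r",r,"h",h," ".join("%.1f:%d"%(a,samp(a,r,h).mean()) for a in A))
for r in(.018,.022,.026): print("top h.04 r",r," ".join("%.1f:%d"%(a,samp(a,r,.040).mean()) for a in A))
E
python3 pol.py
```

```text
16.2333 [0.63776035 0.11795202 0.15692537] [[0.291, 0.936, -0.201], [0.767, -0.353, -0.536], [-0.572, 0.002, -0.82]]
C px [283.73193507 201.42650857]
  dial_grip 0.97 [284.5 208.9] rt,up mm [-0.9 -1.1] ang -0.113
  dial_tip 0.87 [310.1 225. ] rt,up mm [-25.7  17.7] ang 1.388
  index_tip 0.51 [269.2 235.4] rt,up mm [15.8 36.2] ang 2.768
  index_line 0.61 [273.6 235.4] rt,up mm [10.2 28.2] ang 2.704
r 0.04 h 0.008 -0.8:203 -0.7:205 -0.6:202 -0.5:203 -0.4:202 -0.3:203 -0.2:205 -0.1:206 -0.0:205 0.1:205 0.2:206 0.3:204 0.4:205 0.5:208 0.6:207 0.7:208 0.8:209 0.9:209 1.0:208 1.1:208 1.2:208 1.3:208 1.4:210 1.5:209 1.6:210 1.7:211 1.8:209 1.9:209 2.0:208 2.1:209 2.2:207 2.3:207 2.4:207 2.5:208 2.6:208 2.7:63 2.8:66 2.9:179 3.0:202 3.1:203 3.2:203 3.3:203 3.4:201 3.5:201 3.6:201 3.7:201 3.8:201 3.9:199 4.0:202 4.1:201 4.2:200 4.3:200 4.4:200 4.5:200 4.6:187 4.7:114 4.8:114 4.9:115 5.0:113 5.1:156 5.2:202 5.3:203 5.4:203
r 0.045 h 0.008 -0.8:202 -0.7:202 -0.6:203 -0.5:202 -0.4:202 -0.3:205 -0.2:203 -0.1:205 -0.0:206 0.1:204 0.2:206 0.3:207 0.4:207 0.5:208 0.6:207 0.7:208 0.8:208 0.9:209 1.0:
[... 1665 characters left out ...]
:205 2.9:200 3.0:183 3.1:197 3.2:205 3.3:203 3.4:202 3.5:204 3.6:194 3.7:123 3.8:191 3.9:175 4.0:89 4.1:40 4.2:28 4.3:28 4.4:29 4.5:27 4.6:29 4.7:27 4.8:26 4.9:29 5.0:28 5.1:30 5.2:32 5.3:27 5.4:30
top h.04 r 0.026 -0.8:30 -0.7:31 -0.6:33 -0.5:31 -0.4:33 -0.3:36 -0.2:36 -0.1:37 -0.0:35 0.1:67 0.2:79 0.3:199 0.4:208 0.5:167 0.6:201 0.7:205 0.8:208 0.9:207 1.0:208 1.1:183 1.2:83 1.3:98 1.4:166 1.5:209 1.6:209 1.7:210 1.8:210 1.9:209 2.0:207 2.1:209 2.2:207 2.3:208 2.4:206 2.5:208 2.6:206 2.7:186 2.8:82 2.9:59 3.0:93 3.1:156 3.2:203 3.3:204 3.4:204 3.5:203 3.6:201 3.7:197 3.8:203 3.9:203 4.0:202 4.1:193 4.2:160 4.3:175 4.4:76 4.5:49 4.6:27 4.7:32 4.8:27 4.9:31 5.0:27 5.1:30 5.2:30 5.3:30 5.4:31
```

```bash
sed -i 's/^rt=.*/&\nC=C-.0009*rt-.0012*up/' dial.py; sed -i 's/^n=/n=/' dial.py
cat > pol2.py <<'E'
from dial import *
o=ctrl.observe(); R,p=o["eef_rot"],o["tcp_pos"]
c=cam("wrist")
def S(P): 
    q=np.array([proj(c,x) for x in P],np.float32); return cv2.remap(c["image"],q[:,0][None],q[:,1][None],1)[0].mean(1)
def tab(show=True):
    res=[]
    for r in (.040,.043,.046,.049):
        u=np.arange(2.4,3.15,.02); v=S([pt(a,r,.008) for a in u]); 
        if show: print("r",r," ".join("%.2f:%d"%(a,x) for a,x in zip(u,v) if 2.55<a<3.0))
        d=v<130; res.append((u[d].min(),u[d].max(),(u[d].max()-u[d].min()+.02)*r*1000))
    print(np.round(res,3).tolist())
def line(lo=1.0,hi=1.8):
    for r in(.012,.015,.018,.021):
        u=np.arange(lo,hi,.02); v=S([pt(a,r,.040) for a in u]); w=np.clip(v-100,0,None); print("line r",r," ".join("%.2f:%d"%(a,x) for a,x in zip(u,v) if x>80))
if __name__=="__main__":
    tab();line()
    print("err to axis in tool mm:",np.round(R.T@(C-p)*1000,1),"n in tool",np.round(R.T@n,4),"up in tool",np.round(R.T@up,4))
E
python3 pol2.py
```

```text
r 0.04 2.56:205 2.58:205 2.60:207 2.62:204 2.64:194 2.66:159 2.68:118 2.70:88 2.72:67 2.74:63 2.76:60 2.78:59 2.80:58 2.82:58 2.84:71 2.86:90 2.88:115 2.90:143 2.92:172 2.94:190 2.96:201 2.98:205
r 0.043 2.56:207 2.58:207 2.60:207 2.62:208 2.64:197 2.66:156 2.68:107 2.70:70 2.72:60 2.74:60 2.76:62 2.78:61 2.80:58 2.82:60 2.84:73 2.86:98 2.88:140 2.90:171 2.92:186 2.94:198 2.96:203 2.98:203
r 0.046 2.56:208 2.58:208 2.60:207 2.62:207 2.64:198 2.66:164 2.68:112 2.70:70 2.72:61 2.74:59 2.76:59 2.78:58 2.80:58 2.82:64 2.84:79 2.86:100 2.88:109 2.90:113 2.92:130 2.94:163 2.96:187 2.98:200
r 0.049 2.56:206 2.58:206 2.60:206 2.62:203 2.64:186 2.66:144 2.68:87 2.70:47 2.72:42 2.74:42 2.76:40 2.78:38 2.80:41 2.82:46 2.84:66 2.86:97 2.88:110 2.90:134 2.92:172 2.94:197 2.96:203 2.98:203
[[2.68, 2.88, 8.8], [2.68, 2.86, 8.6], [2.68, 2.9, 11.04], [2.68, 2.88, 10.78]]
line r 0.012 1.26:87 1.28:102 1.30:121 1.32:139 1.34:157 1.36:172 1.38:185 1.40:192 1.42:195 1.44:196 1.46:196 1.48:191 1.50:178 1.52:165 1.54:150 1.56:132 1.58:115 1.60:98 1.62:82
line r 0.015 1.26:82 1.28:104 1.30:129 1.32:152 1.34:167 1.36:183 1.38:194 1.40:199 1.42:194 1.44:187 1.46:178 1.48:162 1.50:138 1.52:113 1.54:90
line r 0.018 1.26:88 1.28:111 1.30:136 1.32:160 1.34:185 1.36:194 1.38:196 1.40:195 1.42:186 1.44:166 1.46:144 1.48:118 1.50:95 1.72:89 1.74:116 1.76:143 1.78:169
line r 0.021 1.28:108 1.30:140 1.32:170 1.34:186 1.36:197 1.38:195 1.40:183 1.42:163 1.44:131 1.46:98 1.64:89 1.66:112 1.68:123 1.70:134 1.72:146 1.74:160 1.76:173 1.78:184
err to axis in tool mm: [ -2.7   2.6 130.3] n in tool [ 0.0015 -0.0069 -1.    ] up in tool [-1.      0.0109 -0.0016]
```

```bash
cat > ms.py <<'E'
from dial import *
def circ(P):
    P=np.array(P)
    for _ in range(8):
        A=np.c_[2*P,np.ones(len(P))]; s=np.linalg.lstsq(A,(P**2).sum(1),rcond=None)[0]; r=np.sqrt(s[2]+s[0]**2+s[1]**2)
        e=np.abs(np.linalg.norm(P-s[:2],axis=1)-r); P=P[e<max(np.median(e)*2,.0003)]
    return s[:2],r,len(P),e.max()
def measure(c,verb=True):
    g=c["image"].mean(2); q0=proj(c,C); yy,xx=np.mgrid[:420,:560]; near=np.hypot(xx-q0[0],yy-q0[1])<110
    w=((g>165)&near).astype(np.uint8); nl,lab,st,_=cv2.connectedComponentsWithStats(w)
    i=1+np.argmax(st[1:,4]); m=(lab==i).astype(np.uint8)
    k=max(cv2.findContours(m,0,cv2.CHAIN_APPROX_NONE)[0],key=cv2.contourArea)[:,0]
    cc,r,nn,e=circ([onplane(c,p,.001) for p in k]); print("scale disc centre rt,up mm",np.round(cc*1000,2),"r",round(r*1000,2),nn,len(k))
    # white line: bright comps not the disc, near axis
    h=.040; best=None
    for j in range(1,nl):
        if j!=i and st[j,4]>8:
            p=np.argwhere(lab==j)[:,::-1]; v=np.array([onplane(c,x,h) for x in p]); ce=v.mean(0)
            u,s,vt=np.linalg.svd(v-ce); d=vt[0]*np.sign(vt[0]@ce); L=(v-ce)@d
            print(" bright comp",st[j,4],"centre",np.round(ce*1000,1),"dir ang",round(angof(d)%6.2832,3),"len",round(np.ptp(L)*1000,1),"wid",round(np.ptp((v-ce)@vt[1])*1000,1),"perp offset of axis(disc c)",round(float((cc-ce)@np.array([d[1],-d[0]]))*1000,2))
    return cc,r
def tabm(c,cc,lo,hi):
    # dark tab edges: per radius half-levels
    D=C+cc[0]*rt+cc[1]*up; L=[];Rr=[]
    for r in np.arange(.041,.0525,.001):
        u=np.arange(lo,hi,.005); q=np.array([proj(c,pt(a,r,.008,D)) for a in u],np.float32); v=cv2.remap(c["image"],q[:,0][None],q[:,1][None],1)[0].mean(1)
        i=np.argmin(v); a=[k for k in range(i) if v[k]>130]; L.append((r,u[max(a)] if a else np.nan)); b=[k for k in range(i,len(u)) if v[k]>85]; Rr.append((r,u[min(b)] if b else np.nan))
    P=lambda X:np.array([(r*np.sin(a-2.3562),r*np.cos(a-2.3562)) for r,a in X if not np.isnan(a)])
    for nm,X in(("L",L),("R",Rr)):
        p=P(X); ce=p.mean(0); d=np.linalg.svd(p-ce)[2][0]; d=d*np.sign(d@ce); print(nm,"edge dir",round(angof(d),3),"perp from axis mm",round((ce@np.array([d[1],-d[0]]))*1000,2),[round(a,3) for _,a in X][::3])
if __name__=="__main__":
    c=cam("wrist"); cc,r=measure(c); tabm(c,cc,2.45,3.1)
E
python3 ms.py
```

```text
scale disc centre rt,up mm [  0.71 -21.4 ] r 86.34 71 381
 bright comp 14 centre [-79.3 -61.5] dir ang 4.896 len 6.3 wid 2.4 perp offset of axis(disc c) -88.66
 bright comp 4838 centre [ -0.8 -11.2] dir ang 0.399 len 91.8 wid 92.4 perp offset of axis(disc c) -10.06
 bright comp 995 centre [-91.7  -7.4] dir ang 5.452 len 82.2 wid 14.6 perp offset of axis(disc c) -91.69
 bright comp 739 centre [93.4 -6.6] dir ang 5.537 len 75.2 wid 12.4 perp offset of axis(disc c) 92.03
 bright comp 36 centre [-14.3  10. ] dir ang 1.269 len 14.6 wid 1.8 perp offset of axis(disc c) -20.78
L edge dir 3.748 perp from axis mm -45.19 [nan, nan, nan, np.float64(2.64)]
R edge dir 1.646 perp from axis mm 40.39 [np.float64(2.96), np.float64(2.805), np.float64(2.565), np.float64(2.65)]
```

```bash
sed -i 's/i=1+np.argmax(st\[1:,4\])/i=min([j for j in range(1,nl) if st[j,4]>2000],key=lambda j:np.hypot(st[j,0]+st[j,2]\/2-q0[0],st[j,1]+st[j,3]\/2-q0[1]))/' ms.py; sed -i 's/    h=.040; best=None/    kb=max(cv2.findContours(((g<75)\&near\&(np.hypot(xx-q0[0],yy-q0[1])<60)).astype(np.uint8),0,cv2.CHAIN_APPROX_NONE)[0],key=cv2.contourArea)[:,0]\n    cb=circ([onplane(c,p,.010) for p in kb if np.linalg.norm(onplane(c,p,.010))<.034]); print("black disc",np.round(np.array(cb[0])*1000,2),round(cb[1]*1000,2),cb[2])\n    h=.040/' ms.py; python3 ms.py
```

```text
scale disc centre rt,up mm [1.36 1.25] r 52.19 214 539
black disc [ 1.59 -0.15] 24.87 86
 bright comp 5091 centre [  1.  -82.4] dir ang 3.93 len 149.8 wid 35.8 perp offset of axis(disc c) -83.6
 bright comp 13 centre [-79.3 -61.6] dir ang 4.964 len 6.3 wid 2.5 perp offset of axis(disc c) -101.44
 bright comp 991 centre [-91.7  -7.3] dir ang 5.452 len 82.2 wid 14.1 perp offset of axis(disc c) -93.34
 bright comp 733 centre [93.4 -6.6] dir ang 5.538 len 75.2 wid 12.0 perp offset of axis(disc c) 92.33
 bright comp 36 centre [-14.2   9.9] dir ang 1.269 len 14.6 wid 1.8 perp offset of axis(disc c) -0.39
L edge dir 2.546 perp from axis mm 4.47 [np.float64(2.645), np.float64(2.655), np.float64(2.645), np.float64(2.625)]
R edge dir 2.794 perp from axis mm 1.85 [np.float64(2.835), np.float64(2.835), np.float64(2.84), np.float64(2.825)]
```

Call:
send_rows(rows="60 -1 0 0 0 0 -0.11;50 -2 0.5 0 0 0 -0.22;40 -4 1.2 0 0 0 -0.33;34 -4 1.2 0 0 0 -0.44;34 -4 1.2 0 0 0 -0.55")

```text
time_s: 17.05
tcp_pos: [0.637, 0.1144, 0.158]
eef_rot: [[-0.247, 0.948, -0.202], [0.838, 0.104, -0.536], [-0.487, -0.302, -0.82]]
ft_force: [0.2, -0.8, -0.1]
grip_width: 0.683
grip_force: 0.0
```

Call:
send_rows(rows="34 0 0 0 0 0 -0.11;34 0 0 0 0 0 -0.22;34 0 0 0 0 0 -0.33;34 0 0 0 0 0 -0.44;34 0 0 0 0 0 -0.55")

```text
time_s: 17.47
tcp_pos: [0.637, 0.1145, 0.158]
eef_rot: [[-0.706, 0.679, -0.202], [0.66, 0.527, -0.536], [-0.257, -0.512, -0.82]]
ft_force: [-0.2, -0.5, 0.9]
grip_width: 0.367
grip_force: 0.0
```

Call:
send_rows(rows="34 0 0 10 0 0 0;34 0 0 25 0 0 0;34 0 0 40 0 0 0;34 0 0 50 0 0 0;34 0 0 50 0 0 0")

```text
time_s: 17.88
tcp_pos: [0.6249, 0.0856, 0.1151]
eef_rot: [[-0.701, 0.683, -0.207], [0.665, 0.519, -0.537], [-0.26, -0.514, -0.818]]
ft_force: [0.8, 0.2, 0.3]
grip_width: 0.365
grip_force: 0.0
```

Call:
send_rows(rows="34 0 0 0 0 0 0;34 0 0 0 0 0 0;34 0 0 0 0 0 0")

```text
time_s: 18.13
tcp_pos: [0.6275, 0.0885, 0.1174]
eef_rot: [[-0.702, 0.683, -0.201], [0.662, 0.524, -0.536], [-0.261, -0.509, -0.82]]
ft_force: [-0.0, 1.0, 0.3]
grip_width: 0.359
grip_force: 0.0
```

```bash
sed -i 's/^C=C-.0009\*rt-.0012\*up/C=C+.00046*rt+.00005*up/' dial.py
cat > ax.py <<'E'
from ms import *
o=ctrl.observe(); R,p=o["eef_rot"],o["tcp_pos"]; print(round(float(o["time_s"]),2),p,o["joint_positions"].round(2),o["ft_force"].round(1),o["ft_torque"].round(2),o["grip_width"]*94)
x=R[:,0]; print("axis in tool mm:",np.round(R.T@(C-p)*1000,1),"n in tool",np.round(R.T@n,4),"dial angle if gripped",round(float(angof(np.array([-x@rt,-x@up]))),3))
E
python3 ax.py; python3 ms.py
```

```text
18.13 [0.62751665 0.08851964 0.11742782] [-0.64  1.    0.45  1.28  0.1   1.31  0.39] [-0.   1.   0.3] [ 0.46 -0.14  0.  ] 33.74139689410085
axis in tool mm: [-0.2 -0.6 80.8] n in tool [ 0.0063 -0.001  -1.    ] dial angle if gripped 1.267
scale disc centre rt,up mm [ 0.42 -0.1 ] r 52.6 186 644
black disc [ 1.42 -0.8 ] 24.63 84
 bright comp 35 centre [ 62.2 -62.1] dir ang 3.191 len 5.2 wid 3.6 perp offset of axis(disc c) -87.42
 bright comp 3210 centre [  0.9 -70.3] dir ang 3.943 len 99.9 wid 25.9 perp offset of axis(disc c) -70.14
 bright comp 56 centre [-16.    8.2] dir ang 1.275 len 15.0 wid 1.6 perp offset of axis(disc c) 0.34
 bright comp 39 centre [-0.6 80.7] dir ang 0.778 len 25.8 wid 1.3 perp offset of axis(disc c) -80.76
 bright comp 24 centre [-74.1 -31.4] dir ang 5.438 len 8.2 wid 2.4 perp offset of axis(disc c) -76.27
 bright comp 250 centre [-76.7  17.9] dir ang 2.457 len 32.5 wid 8.8 perp offset of axis(disc c) 78.53
 bright comp 54 centre [-67.8  44.5] dir ang 6.147 len 12.7 wid 3.7 perp offset of axis(disc c) -81.3
L edge dir 2.484 perp from axis mm 7.7 [np.float64(2.655), np.float64(2.66), np.float64(2.665), np.float64(2.64)]
R edge dir 2.783 perp from axis mm 2.89 [np.float64(2.86), np.float64(2.845), np.float64(2.845), np.float64(2.84)]
```

Call:
send_rows(rows="34 0 -0.5 12 0 0 0;34 0 -0.5 28 0 0 0;34 0 -0.5 44 0 0 0;34 0 -0.5 58 0 0 0;34 0 -0.5 65 0 0 0", force=15)

```text
time_s: 18.6
tcp_pos: [0.6126, 0.0519, 0.0631]
eef_rot: [[-0.702, 0.682, -0.204], [0.663, 0.522, -0.536], [-0.26, -0.512, -0.819]]
ft_force: [-0.1, 0.0, -0.4]
grip_width: 0.358
grip_force: 0.0
```

Call:
send_rows(rows="34 0 0 0 0 0 0;28 0 0 0 0 0 0;22 0 0 0 0 0 0;16 0 0 0 0 0 0;10 0 0 0 0 0 0", force=15)

```text
time_s: 19.02
tcp_pos: [0.6132, 0.0527, 0.0652]
eef_rot: [[-0.702, 0.682, -0.203], [0.663, 0.522, -0.537], [-0.26, -0.511, -0.819]]
ft_force: [-0.2, 1.8, 1.3]
grip_width: 0.152
grip_force: 15.0
```

Call:
send_rows(rows="8 0 0 0 0 0 0;8 0 0 0 0 0 0;8 0 0 0 0 0 0", force=25)

```text
time_s: 19.27
tcp_pos: [0.6133, 0.0527, 0.0652]
eef_rot: [[-0.702, 0.682, -0.203], [0.663, 0.523, -0.536], [-0.26, -0.511, -0.819]]
ft_force: [-2.4, 0.6, 5.3]
grip_width: 0.149
grip_force: 25.0
```

```bash
python3 ax.py
```

```text
19.27 [0.61325103 0.05274744 0.06515391] [-0.61  1.03  0.45  1.39  0.1   1.17  0.39] [-2.4  0.6  5.3] [-0.07  0.39 -0.28] 13.979388290398814
axis in tool mm: [-0.1  1.3 15.9] n in tool [ 0.0067 -0.0032 -1.    ] dial angle if gripped 1.267
```

Call:
send_rows(rows="8 0 0 0 0 0 0.06;8 0 0 0 0 0 0.12;8 0 0 0 0 0 0.2;8 0 0 0 0 0 0.28;8 0 0 0 0 0 0.36", force=30)

```text
time_s: 19.68
tcp_pos: [0.6132, 0.0527, 0.0652]
eef_rot: [[-0.414, 0.888, -0.203], [0.805, 0.253, -0.536], [-0.425, -0.385, -0.819]]
ft_force: [-2.2, 0.7, 5.2]
grip_width: 0.148
grip_force: 30.0
```

```bash
python3 ax.py
```

```text
19.68 [0.61322157 0.05274658 0.06515318] [-0.66  1.06  0.55  1.39  0.01  1.16  0.1 ] [-2.2  0.7  5.2] [-0.02  0.44 -0.24] 13.935523602189171
axis in tool mm: [ 0.3  1.2 15.9] n in tool [ 0.0052 -0.0053 -1.    ] dial angle if gripped 1.631
```

Gripping and turning went smoothly, with low forces. I'll turn the rest of the way to about 2.75.

Call:
send_rows(rows="8 0 0 0 0 0 0.1;8 0 0 0 0 0 0.2;8 0 0 0 0 0 0.3;8 0 0 0 0 0 0.4;8 0 0 0 0 0 0.5")

```text
time_s: 20.1
tcp_pos: [0.6132, 0.0527, 0.0652]
eef_rot: [[0.063, 0.977, -0.203], [0.828, -0.165, -0.536], [-0.558, -0.134, -0.819]]
ft_force: [-3.1, 1.1, 5.5]
grip_width: 0.146
grip_force: 30.0
```

Call:
send_rows(rows="8 0 0 0 0 0 0.1;8 0 0 0 0 0 0.2;8 0 0 0 0 0 0.3;8 0 0 0 0 0 0.4;8 0 0 0 0 0 0.5")

```text
time_s: 20.52
tcp_pos: [0.6132, 0.0527, 0.0652]
eef_rot: [[0.524, 0.827, -0.203], [0.647, -0.541, -0.536], [-0.553, 0.15, -0.819]]
ft_force: [-2.3, -0.0, 4.8]
grip_width: 0.147
grip_force: 30.0
```

Call:
send_rows(rows="8 0 0 0 0 0 0.06;8 0 0 0 0 0 0.12;8 0 0 0 0 0 0.12;8 0 0 0 0 0 0.12")

```text
time_s: 20.85
tcp_pos: [0.6132, 0.0527, 0.0652]
eef_rot: [[0.616, 0.761, -0.202], [0.58, -0.612, -0.537], [-0.533, 0.213, -0.819]]
ft_force: [-2.6, 2.4, 6.1]
grip_width: 0.148
grip_force: 30.0
```

```bash
python3 ax.py
```

```text
20.85 [0.61324305 0.05271645 0.06517984] [-0.79  1.16  0.86  1.39 -0.28  1.18 -0.78] [-2.6  2.4  6.1] [-0.12  0.44 -0.24] 13.881835630926215
axis in tool mm: [ 1.3  0.2 15.9] n in tool [-0.0029 -0.0065 -1.    ] dial angle if gripped 2.747
```

Call:
send_rows(rows="18 0 0 0 0 0 0;22 0 0 0 0 0 0;28 0 0 0 0 0 0;32 0 0 0 0 0 0;32 0 0 0 0 0 0", force=5)

```text
time_s: 21.27
tcp_pos: [0.6134, 0.0528, 0.0637]
eef_rot: [[0.616, 0.762, -0.202], [0.581, -0.612, -0.536], [-0.532, 0.212, -0.82]]
ft_force: [0.3, 0.1, -0.1]
grip_width: 0.338
grip_force: 0.0
```

Call:
send_rows(rows="32 0 0 -10 0 0 0;32 0 0 -30 0 0 0;32 0 0 -55 0 0 0;32 0 0 -80 0 0 0;32 0 0 -90 0 0 0")

```text
time_s: 21.68
tcp_pos: [0.6339, 0.1033, 0.1407]
eef_rot: [[0.616, 0.762, -0.197], [0.584, -0.61, -0.535], [-0.528, 0.215, -0.821]]
ft_force: [0.4, 0.2, 1.0]
grip_width: 0.339
grip_force: 0.0
```

Call:
send_rows(rows="60 0 0 -10 0 0 0;80 0 0 -20 0 0 0;90 0 0 -25 0 0 0;90 0 0 -25 0 0 0;90 0 0 -25 0 0 0")

```text
time_s: 22.1
tcp_pos: [0.6362, 0.1139, 0.1576]
eef_rot: [[0.616, 0.761, -0.203], [0.581, -0.613, -0.536], [-0.533, 0.212, -0.819]]
ft_force: [-0.4, -0.9, 0.5]
grip_width: 0.663
grip_force: 0.0
```

```bash
python3 ax.py; python3 ms.py | grep -v comp.*[0-9][0-9][0-9][0-9]; python3 pol.py | head -8
python3 - <<'E'
from ms import *
c=cam("wrist")
for h,r in ((.008,.040),(.008,.043),(.008,.046),(.008,.049),(.008,.052)):
    u=np.arange(2.5,3.05,.025); q=np.array([proj(c,pt(a,r,h)) for a in u],np.float32); v=cv2.remap(c["image"],q[:,0][None],q[:,1][None],1)[0].mean(1)
    print(r," ".join("%.2f:%d"%(a,x) for a,x in zip(u,v)))
E
```

```text
22.1 [0.63624945 0.11393366 0.15763684] [-0.81  1.1   0.9   1.19 -0.25  1.44 -0.81] [-0.4 -0.9  0.5] [ 0.46 -0.12  0.02] 62.350489179805855
axis in tool mm: [  0.8   0.6 129.1] n in tool [-0.0028 -0.0078 -1.    ] dial angle if gripped 2.747
scale disc centre rt,up mm [-0.04 -0.06] r 52.55 209 510
black disc [-0.14 -1.3 ] 24.53 67
 bright comp 669 centre [-94.4  -3. ] dir ang 5.509 len 88.4 wid 11.5 perp offset of axis(disc c) -94.27
 bright comp 966 centre [ 89.9 -14. ] dir ang 5.624 len 74.4 wid 18.3 perp offset of axis(disc c) 90.96
 bright comp 44 centre [ 7.4 16.8] dir ang 2.748 len 14.7 wid 1.9 perp offset of axis(disc c) -0.42
 bright comp 51 centre [79.9 60.3] dir ang 1.857 len 18.8 wid 4.5 perp offset of axis(disc c) -99.06
 bright comp 12 centre [23.4 80.2] dir ang 3.857 len 5.4 wid 2.0 perp offset of axis(disc c) 78.38
L edge dir 2.415 perp from axis mm 10.01 [np.float64(2.64), np.float64(2.65), np.float64(2.64), np.float64(2.625)]
R edge dir 2.795 perp from axis mm 0.87 [np.float64(2.82), np.float64(2.81), np.float64(2.82), np.float64(2.81)]
22.15 [0.63601897 0.11372568 0.
[... 1700 characters left out ...]
2.72:65 2.75:62 2.77:62 2.80:74 2.82:98 2.85:122 2.87:150 2.90:184 2.92:206 2.95:212 2.97:213 3.00:212 3.02:212
0.046 2.50:215 2.52:215 2.55:215 2.57:214 2.60:214 2.62:193 2.65:121 2.67:62 2.70:52 2.72:54 2.75:52 2.77:54 2.80:68 2.82:97 2.85:115 2.87:134 2.90:180 2.92:207 2.95:212 2.97:211 3.00:212 3.02:213
0.049 2.50:197 2.52:197 2.55:196 2.57:199 2.60:193 2.62:161 2.65:96 2.67:53 2.70:48 2.72:49 2.75:50 2.77:50 2.80:60 2.82:104 2.85:134 2.87:159 2.90:175 2.92:188 2.95:195 2.97:195 3.00:194 3.02:195
0.052 2.50:97 2.52:105 2.55:108 2.57:104 2.60:106 2.62:99 2.65:77 2.67:64 2.70:64 2.72:61 2.75:61 2.77:62 2.80:71 2.82:100 2.85:110 2.87:109 2.90:109 2.92:109 2.95:111 2.97:110 3.00:109 3.02:110
```

The dial pointer's white line reads 2.748 rad and the tab's centre is about 2.74 rad from three views, so they agree. The mould is seated and the gripper is clear, so I'm handing the job in.

```bash
python3 -c "
from cell import ctrl
print(ctrl.sign_off())"
```

```text
the job is handed in; nothing more can be done
None
```

I seated the tapered mould flat in its pocket, nose to the tapered end and within about 1 mm of centre, turned the dial to the index tab (2.75 rad against about 2.74 for the tab, from the wrist camera), and handed the job in at about 22 s without touching anything else.

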